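# Tip a raised panel over the crossbar to turn it face down

### The job

Take the wooden offcut out of the foot of the turn-over ramp and put it in the scrap tray. Then take the raised panel off its sloping rest, hold it with its near end low, feel for the steel crossbar with the panel's underside, and let it go there so that it tips off the bar, turns over by itself and slides down the ramp, ending raised face down, flat on the ramp and down against the foot stop. Leave the glue bottle, screwdriver and sanding block where they are.

Things in the scene. Friction and masses are not known exactly. Their poses are not given: they have to be found in the camera images.
- panel: Loose light-wood raised panel, 60 g: plate 120 (x) x 58 (y) x 10 mm with a raised field 108 x 48 mm, 4 mm high, in the middle of its upper (+z) face. Origin: centre of the flat underside. It starts raised face up on the rest, sloping at 30 degrees, its -x end low and towards the robot. Lying raised face down its origin is 14 mm above what it lies on.
- rest: Fixed sloping rest: a wooden batten 124 mm long, 30 mm wide (narrower than the panel, so fingers can straddle it and take the panel's long edges), rising at 30 degrees to its +x. Origin on the bench under the middle of the panel's underside, which is 140 mm up. A lip at the low end stands 10 mm above the batten's face. A lamp post, 18 mm thick, stands 85 mm to +x.
- lamp (a point): Middle of the underside of the rest's fixed lamp shade (48 mm wide, arm above it up to 353 mm high), over the panel, 282 mm above the bench. A vertical gripper does not fit under it; one leaning back to the rest's -x, square to the panel, does. With the panel, leave square to the batten for some 35 mm, then level to -x from under the lamp.
- turner: Fixed turn-over stand. Origin on the bench under the crossbar; +x is downhill, away from the robot. Two uprights 40 x 22 mm, 301 mm high, 174 mm clear apart in y, carry the bar; the stand reaches 150 mm either way in x, 109 mm in y. The ramp passes under the bar and rises on the bar's -x side (to 213 mm high, 135 mm to -x).
- bar_slot (a point): Lowest place of the steel crossbar's axis (14 mm thick, along the turner's y), 254 mm up. The bar is clamped 0 to 24 mm higher: not measured, look or feel for it. A panel sloping 30 degrees, high end to the turner's +x, let go on or up to 20 mm over the bar with its middle 12 to 28 mm to the bar's -x side (along the panel) tips off to -x and turns over. Grip it below its middle so fingers clear the bar.
- ramp: Sloping board with a slippery white laminate face, fixed to the stand: 311 mm long, 168 mm wide, falling at 38 degrees to its +x. Origin in the middle of its face at the foot, where the foot stop begins (110 mm to +x of the turner's origin, 22 mm up); x runs downhill, z square out of the face. The stop stands 24 mm above the face, two side rails, 148 mm apart, 20 mm.
- offcut: Loose offcut of moulding, about 75 g: a wooden block 80 (its x) x 40 (its y) x 32 mm with a 20 mm wide, 10 mm high strip along one side of its top. Origin: centre of its underside. It starts lying on the ramp against the foot stop, its x downhill. It can be lifted by its 40 mm width with the gripper pointing straight down.
- scrap_tray: Fixed grey open tray 170 (x) x 190 (y) x 45 mm, walls 6 mm. Origin: centre of its underside on the bench.
- glue: Loose glue bottle, 56 mm diameter, 150 mm high, to be left alone. Origin: centre of its base.
- driver: Loose screwdriver lying on the bench, to be left alone.
- sand_block: Loose cork sanding block 110 x 60 x 35 mm, to be left alone. Origin: centre of its underside.
There are look-alikes about, which are no part of the job. What is meant by the panel is not turquoise, and is the larger of those in its own colour.

How it is judged:
By the outcome, as a careful person would: the job done as asked, in the order asked, and still so for the second after the job is handed in, with the robot touching nothing.
It also fails if it takes over 70 s, if anything falls off the work surface, if the arm or the gripper's body presses on something with over 40 N, if the wrist force passes 120 N, or if a joint passes its speed limit or range.

### The arm

A 7-joint arm with a two-finger parallel gripper is mounted at the origin on the work surface. World frame = base frame: x ahead of the robot, y to its left, z up, the work surface at z = 0. Lengths are in m, angles in rad, forces in N, time in s.
With the tool pointing down it reaches from about 0.4 to 0.85 m from the base axis. Payload 10.4 kg.
Tool frame: the origin (TCP) lies at the very end of the fingers, on their centre line; the grasp point (between the pads) lies 19 mm behind it (manip.grip_depth is the distance from the TCP to the grasp point, in m); z points along the fingers, x is the direction in which the jaws open and shut, and the axes are right-handed (so a half turn about z gives the same grasp; the last joint's range is limited). The gripper opens to 85 mm and grips with 20 to 120 N. Pads are 22 mm wide; open, the fingers measure 114 mm over their backs; the gripper's body (76 mm by 85 mm) begins 54 mm behind the grasp point. The pads swing forward as they close: fully open they stand 13 mm farther back than shut.
Start: joints at [-1.143, 0.332, -0.065, 1.46, 0.022, 1.35, -0.088], TCP at [0.272, 0.563, 0.231] pointing down, gripper open.
Joint ranges: [-2.6, 2.6], [-0.5, 2.12], [-1.47, 1.34], [0.16, 2.42], [-1.27, 4.41], [0.06, 2.06], [-2.6, 2.6]. Speed limits (rad/s): [2.22, 2.22, 2.79, 2.79, 3.14, 3.14, 3.14].

### API

Orientations are given as a unit quaternion [x, y, z, w].
In Python, from workcell import manip, cams gives the robot as it stands. The module is installed in compiled form; this text tells all that it offers.
- The arm moves only by the tool move_arm, never from a script. Its arguments are lists of equal length, an entry for each row: "claw": the opening, from 0 (shut) to 1 (fully open); "dp": the shift along the tool's x, y, z as a fraction of full scale, a list of three; "turn": the turn, a rotation vector about the tool's x, y, z as a fraction of full scale, a list of three. A call has 1 to 8 rows; each row shifts and turns the commanded pose from where the row before left it, along the tool's axes as they then stand; what a row does not reach is not made up. Full scale, the value 1, is 200 mm for a shift and 45 degrees for a turn. A row lasts 1/12 s, in which the tool goes at most 41.7 mm and 7.16 degrees, less where a joint would pass 70% of its speed; a pose out of reach is approached as far as the arm can. A call with a number of a shift or a turn outside -1 to 1 is refused whole. A call with a gripper value outside its range is refused whole. The fingers move at their own pace and stop on an object; "grip_force" is the grip in N (left out, the last holds). Time passes only in rows, so rows that do not move let the fingers close. It gives the time, the measured TCP pose, the force and the opening at its end, in the units of the state.
- manip.get_obs(): the state, without advancing time (a new reading comes with each control period).
- cams.camera(name): name is "side" or "top"; returns the picture (480x640x3 uint8, red, green, blue); there is no depth.
- cams.camera_info(name): a dict with "fx", "fy", "cx", "cy" (pixels), "pose" (4x4, takes a point from camera to world coordinates). Camera axes: x right, y down, z forward; pixel columns grow to the right and rows downward; lengths in m; the calibration is good to about 2 mm. A picture is of the moment at which its call begins. camera_info takes no time and is no camera call.
- manip.hand_in(): hands the job in, once; it reports no verdict.
The state is a dict: "clock": time; "joint_pos": joint angles; "joint_velocities": joint speeds; "tau": joint torques, N m; "position": TCP position; "ee_rot": TCP orientation; "ft_force": force on the tool from outside, world axes, zero at the start; "torque": the same for the moment, N m; "grip_width": opening from 0.0 (shut) to 1.0 (fully open).
Only numpy, scipy, OpenCV 4.12 (cv2) and the standard library are available. Lean on these libraries where they do the work, as an engineer would, in place of code of your own. Each camera call takes 0.05 s, during which the arm holds its last target.

## Working session

There is one attempt and no reset: what is moved stays moved. The work goes in short steps, Python scripts to look and compute and a tool call to move; the robot and the scene stay as the last step left them, time stands still between calls to the robot, and variables do not carry over. Pictures are saved under pics/ and viewed, and the job is handed in when it is done.

Besides the shell and the picture viewer there is one more tool, called as name(argument=value, ...) on one line, values as JSON. move_arm: Moves the arm, as the interface text tells. Shift numbers are shares of 200 mm and turn numbers shares of 45 degrees, none past 1 either way. Its arguments: {"type":"object","properties":{"claw":{"type":"array","items":{"type":"number"}},"dp":{"type":"array","items":{"type":"array","items":{"type":"number"}}},"turn":{"type":"array","items":{"type":"array","items":{"type":"number"}}},"grip_force":{"type":"number"}},"required":["claw","dp","turn"]}

```bash
ls; mkdir -p pics
python3 - <<'E'
from workcell import manip, cams
import cv2,numpy as np
np.set_printoptions(precision=4,suppress=True)
o=manip.get_obs(); print(o, manip.grip_depth)
for n in ("side","top"):
    cv2.imwrite(f"pics/{n}0.png",cams.camera(n)[:,:,::-1]); print(n,cams.camera_info(n))
E
```

```text
pics
{'clock': 0.0, 'joint_pos': array([-1.1426,  0.3329, -0.0647,  1.4609,  0.0216,  1.3499, -0.0885]), 'joint_velocities': array([ 0.0006,  0.    , -0.0006, -0.0006,  0.0004, -0.0005,  0.0004]), 'tau': array([ -0.0006, -62.5452,   0.0489, -39.1604,   0.0162,   0.0099,
        -0.    ]), 'position': array([0.2721, 0.5622, 0.2305]), 'ee_rot': array([ 0.8472,  0.5312, -0.0006,  0.0004]), 'ft_force': array([0.4184, 0.4606, 0.0043]), 'torque': array([-0.0483,  0.0254, -0.0044]), 'grip_width': 1.003103981603137} 0.0187
side {'fx': 487.09093154101635, 'fy': 487.09093154101635, 'cx': 322.39240788010284, 'cy': 235.22594494223333, 'pose': array([[ 0.9731, -0.1573,  0.1687,  0.3789],
       [-0.2298, -0.6003,  0.766 , -1.101 ],
       [-0.0192, -0.7841, -0.6203,  0.9967],
       [ 0.    ,  0.    ,  0.    ,  1.    ]])}
top {'fx': 526.5681166790612, 'fy': 526.5681166790612, 'cx': 320.7951761620636, 'cy': 243.3505500979456, 'pose': array([[-0.0139, -0.9922,  0.124 ,  0.4774],
       [-0.9998,  0.0157,  0.0138, -0.0929],
       [-0.0156, -0.1238, -0.9922,  1.4392],
       [ 0.    ,  0.    ,  0.    ,  1.    ]])}
```

View pics/side0.png

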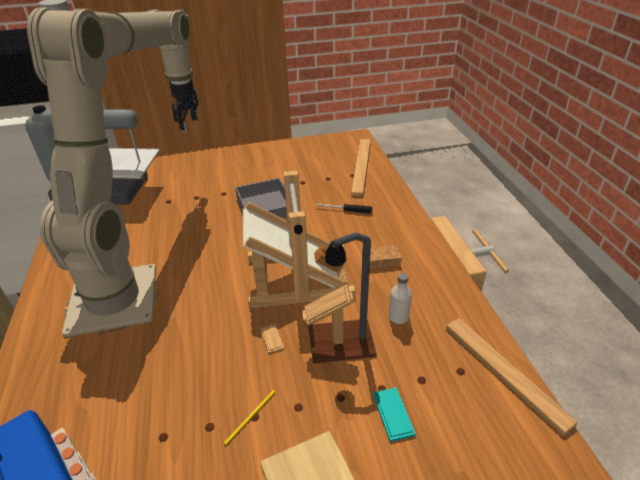

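View pics/top0.png

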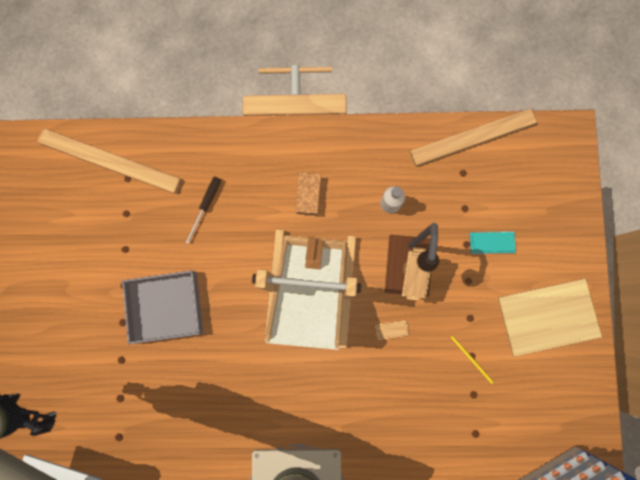

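The side view shows the stand around (300,250), rest and lamp around (340,300), tray at (265,195). In the top view, the stand is at (310,290), with the offcut on the ramp at (314,253), the panel at (418,275) under the lamp shade at (428,260), and the tray at (162,307). I'll zoom in.

Run:
```python
import cv2
t=cv2.imread("pics/top0.png"); s=cv2.imread("pics/side0.png")
cv2.imwrite("pics/t_z1.png",cv2.resize(t[215:365,240:450],None,fx=3.8,fy=3.8,interpolation=cv2.INTER_CUBIC))
cv2.imwrite("pics/s_z1.png",cv2.resize(s[160:370,225:425],None,fx=2.8*1.0,fy=2.8,interpolation=cv2.INTER_CUBIC))
```

```text
(no output)
```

View pics/t_z1.png

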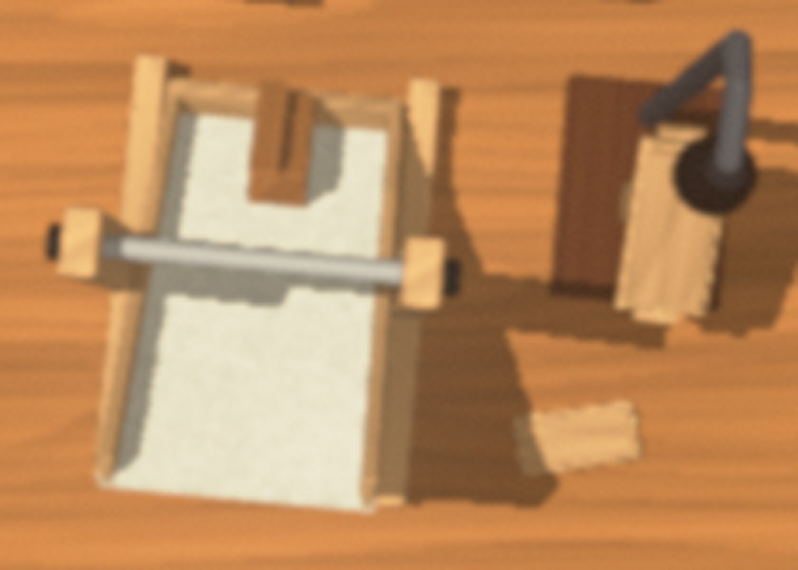

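View pics/s_z1.png

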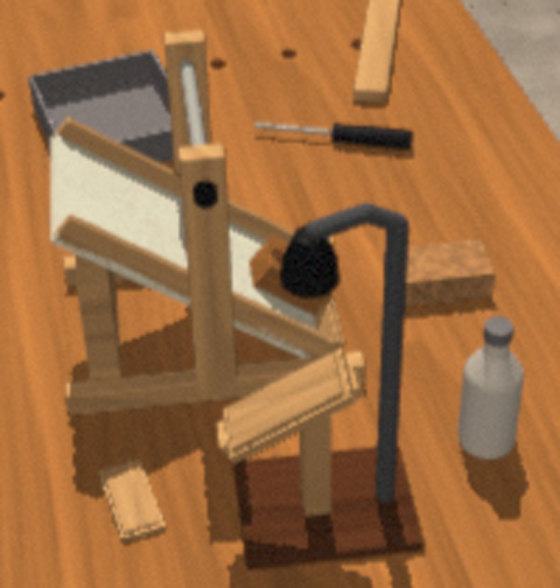

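```bash
cat > h.py <<'E'
import numpy as np, cv2
from workcell import manip, cams
from scipy.spatial.transform import Rotation as R
np.set_printoptions(precision=4,suppress=True)
def ray(n,uv):
    i=cams.camera_info(n);P=np.array(i['pose']);d=np.array([(uv[0]-i['cx'])/i['fx'],(uv[1]-i['cy'])/i['fy'],1.])
    d=P[:3,:3]@d; return P[:3,3],d/np.linalg.norm(d)
def plane(n,uv,z):
    c,d=ray(n,uv); return c+d*(z-c[2])/d[2]
def tri(a,b):
    c1,d1=ray('top',a);c2,d2=ray('side',b)
    A=np.stack([d1,-d2],1);t=np.linalg.lstsq(A,c2-c1,rcond=None)[0]
    p,q=c1+d1*t[0],c2+d2*t[1]; return (p+q)/2,np.linalg.norm(p-q)*1000
def proj(n,p):
    i=cams.camera_info(n);P=np.array(i['pose']);q=P[:3,:3].T@(np.array(p)-P[:3,3]);return np.array([i['fx']*q[0]/q[2]+i['cx'],i['fy']*q[1]/q[2]+i['cy']])
def crop(src,dst,x0,y0,x1,y1,f):
    im=cv2.imread(src);c=cv2.resize(im[y0:y1,x0:x1],None,fx=f,fy=f,interpolation=cv2.INTER_CUBIC)
    for x in range((x0+9)//10*10,x1,10): cv2.putText(c,str(x),(int((x-x0+.5)*f),10),0,.35,(255,0,0),1); cv2.line(c,(int((x-x0+.5)*f),12),(int((x-x0+.5)*f),18),(255,0,0),1)
    for y in range((y0+9)//10*10,y1,10): cv2.putText(c,str(y),(0,int((y-y0+.5)*f)),0,.35,(255,0,0),1); cv2.line(c,(24,int((y-y0+.5)*f)),(30,int((y-y0+.5)*f)),(255,0,0),1)
    cv2.imwrite(dst,c)
E
python3 - <<'E'
from h import *
crop("pics/top0.png","pics/t_p.png",380,215,450,310,6)
crop("pics/side0.png","pics/s_p.png",295,225,365,330,5.6)
crop("pics/top0.png","pics/t_b.png",245,220,365,355,4.4)
crop("pics/side0.png","pics/s_b.png",235,165,350,290,4.7)
E
```

```text
(no output)
```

View pics/t_p.png

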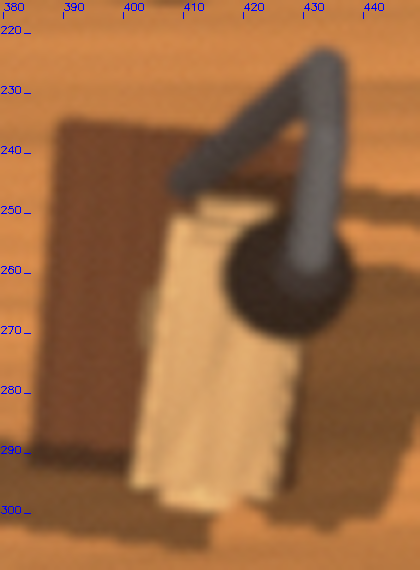

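View pics/s_p.png

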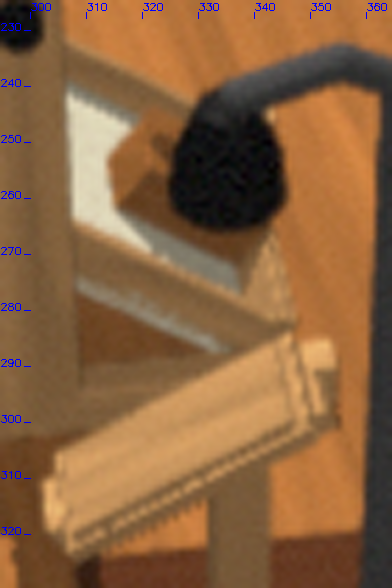

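View pics/t_b.png

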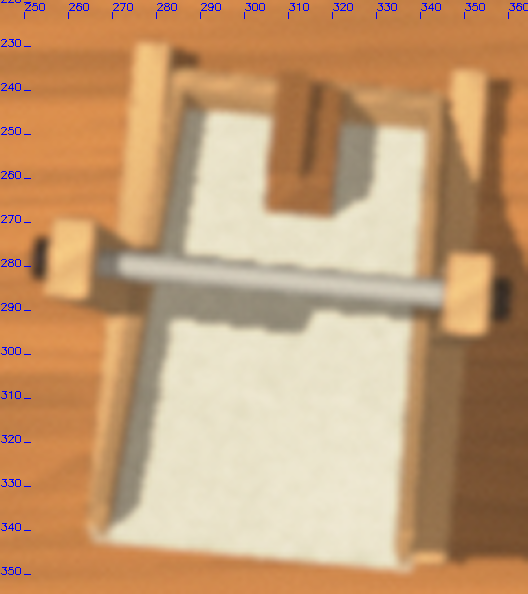

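View pics/s_b.png

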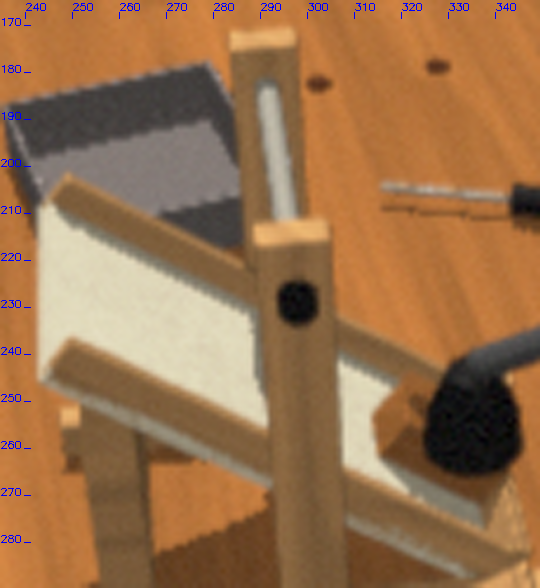

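Run:
```python
from h import *
print("panel")
C={}
for k,a,b in (("lowL",(401.3,295.8),(304.5,306)),("lowR",(424,298),(306.3,323.5)),("highL",(408,251.5),(345.5,284.5))):
    C[k]=tri(a,b); print(k,*C[k], plane('top',a,.12 if k[0]=='l' else .178))
d=C["highL"][0]-C["lowL"][0]; print(np.linalg.norm(d),np.degrees(np.arctan2(d[1],d[0])),np.degrees(np.arcsin(d[2]/np.linalg.norm(d))))
d=C["lowR"][0]-C["lowL"][0]; print(np.linalg.norm(d),np.degrees(np.arctan2(d[0],-d[1])))
print("lamp top/shade ctr", plane('top',(426.5,260.5),.29), plane('side',(333,259),.285))
print("uprights at z=.301")
L=[plane('top',p,.301) for p in ((256.5,270.5),(266,270),(265.5,287),(255.5,287))];Rr=[plane('top',p,.301) for p in ((345.5,278),(355.5,278),(354.5,296),(343.5,295.5))]
L=np.mean(L,0);Rr=np.mean(Rr,0);print(L,Rr,(L+Rr)/2,np.linalg.norm(L-Rr)); v=L-Rr;print("y dir deg",np.degrees(np.arctan2(-v[0],v[1])))
s1=np.mean([plane('side',p,.301) for p in ((284.5,172.5),(298,171.5),(297.5,175),(284.5,176.5))],0)
s2=np.mean([plane('side',p,.301) for p in ((286.5,213),(302.5,211.5),(302.5,216),(287.5,217))],0);print("side uprights",s1,s2,(s1+s2)/2)
print("knob/bar end", proj('side',(L+Rr)/2))
for z in (.254,.262,.27,.278):
    u=(Rr-L)/np.linalg.norm(Rr-L); e=Rr+u*.0125; e[2]=z
    print(z,proj('side',e), proj('side',np.r_[(L-u*.0*1)[:2],z]))
print("ramp low corners", tri((263.5,340.5),(236.5,208))) 
print("ramp top corner right",plane('top',(336,347.5),.213),plane('top',(263.5,341),.213),plane('side',(236.5,246),.213),plane('side',(238,209),.213))
```

```text
panel
lowL [ 0.5096 -0.2741  0.1142] 3.5392657626129957 [ 0.5077 -0.2731  0.12  ]
lowR [ 0.5028 -0.3304  0.1139] 2.5633762926595427 [ 0.5014 -0.3292  0.12  ]
highL [ 0.6125 -0.2853  0.1738] 0.08183259085179681 [ 0.612  -0.2847  0.178 ]
0.11949689329121362 -6.239077462271755 29.914031726038843
0.056755776264211015 -6.831562347781335
lamp top/shade ctr [ 0.5797 -0.3073  0.29  ] [ 0.5757 -0.3107  0.285 ]
uprights at z=.301
[0.5449 0.0537 0.301 ] [ 0.5243 -0.1382  0.301 ] [ 0.5346 -0.0423  0.301 ] 0.19293359424559886
y dir deg -6.1306206326485
side uprights [0.5474 0.0442 0.301 ] [ 0.5217 -0.1449  0.301 ] [ 0.5346 -0.0504  0.301 ]
knob/bar end [292.2743 191.2524]
0.254 [296.7016 230.8815] [290.6214 186.667 ]
0.262 [296.5341 228.3344] [290.4514 184.2577]
0.27 [296.3653 225.7662] [290.2803 181.8308]
0.278 [296.195  223.1768] [290.1078 179.3862]
ramp low corners (array([0.3971, 0.0607, 0.2033]), np.float64(20.30477177867504))
ramp top corner right [ 0.3899 -0.1073  0.213 ] [0.4067 0.0589 0.213 ] [ 0.371  -0.1208  0.213 ] [0.3906 0.0419 0.213 ]
```

Run:
```python
from h import *
for n in("top","side"):
    im=cv2.imread(f"pics/{n}0.png");h=cv2.cvtColor(im,cv2.COLOR_BGR2HSV)
    for nm,lo,hi,z in(("yel",(24,180,120),(34,255,255),.004),("turq",(82,150,60),(96,255,255),.01)):
        m=cv2.inRange(h,lo,hi);k,l,s,c=cv2.connectedComponentsWithStats(m);i=1+np.argmax(s[1:,4]);
        ys,xs=np.where(l==i);print(n,nm,s[i],c[i],plane(n,c[i],z))
        if nm=="yel":
            a=np.argmin(ys);b=np.argmax(ys);print(plane(n,(xs[a],ys[a]),z),plane(n,(xs[b],ys[b]),z))
crop("pics/top0.png","pics/t_t.png",115,260,210,350,6)
crop("pics/side0.png","pics/s_t.png",230,170,300,225,8)
```

```text
top yel [452 337  40  46  92] [471.7935 359.6304] [ 0.3386 -0.4705  0.004 ]
[ 0.3987 -0.4207  0.004 ] [ 0.2799 -0.5183  0.004 ]
top turq [471 233  43  19 746] [492.8056 241.8794] [ 0.6527 -0.5414  0.01  ]
side yel [225 391  49  53 177] [248.9209 417.3559] [ 0.3387 -0.4728  0.004 ]
[ 0.3991 -0.4181  0.004 ] [ 0.2819 -0.5207  0.004 ]
side turq [ 374  388   41   53 1256] [393.3551 414.3575] [ 0.6524 -0.547   0.01  ]
```

View pics/t_t.png

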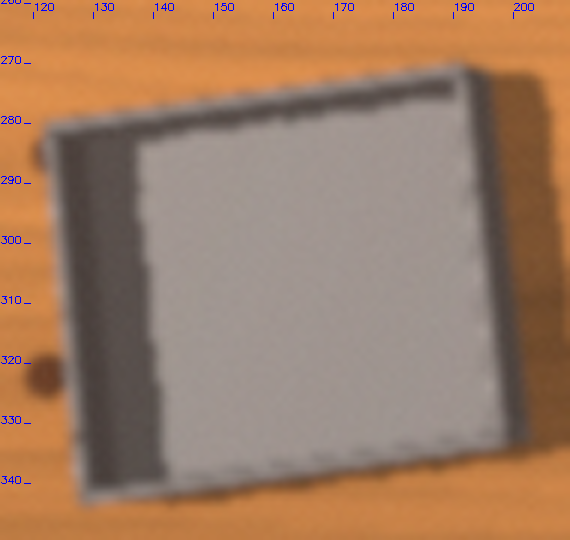

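The tray rim corners in the top view are at (122,281), (190.5,271.5), (201,335) and (128.5,342.5). Next I compute the tray, the offcut, the bar height, and a move planner.

```bash
cat >> h.py <<'E'
def Rz(a): return R.from_euler('z',a,degrees=True)
T0=np.array([.5346,-.045,0]); TY=-6.5
def turner(p): return T0+Rz(TY).apply(p)
def go(pos,rot,start=None):
    """total dp (tool axes of start, in units) & turn (units), given current measured pose"""
    o=manip.get_obs(); p=o['position'];q=R.from_quat(o['ee_rot'])
    if start is not None: p,q=start
    dl=q.inv().apply(np.array(pos)-p); rv=(q.inv()*rot).as_rotvec()
    print("dist mm",np.linalg.norm(dl)*1000,"dp units",dl/.2,"turn units",np.degrees(rv)/45, "rows",np.linalg.norm(dl)/.0417,np.degrees(np.linalg.norm(rv))/7.16)
def st():
    o=manip.get_obs();print("t",round(o['clock'],2),"pos",o['position'],"F",o['ft_force'],"w",round(o['grip_width'],3),"j",o['joint_pos']);print("R cols\n",R.from_quat(o['ee_rot']).as_matrix())
E
python3 - <<'E'
from h import *
tr=[plane('top',p,.045) for p in ((122,281),(190.5,271.5),(201,335),(128.5,342.5))];print("tray",*tr,np.mean(tr,0))
# knob
for z in(.254,.262,.27,.278):
    s1=np.array([.5474,.0442]);s2=np.array([.5217,-.1449]);u=(s2-s1)/np.linalg.norm(s2-s1);e=np.r_[s2+u*.011,z];print(z,proj('side',e))
# offcut in turner frame
for uv in ((305,267),(320,268.5)):
    p=plane('top',uv,.0965);print("off top-uphill edge",p,Rz(-TY).apply(p-T0))
for uv in ((304.5,259),(320.5,259)):
    p=plane('top',uv,.085);print("off",p,Rz(-TY).apply(p-T0))
for uv in ((307,237),(320.5,238.5)):
    p=plane('top',uv,.05);print("off dn",p,Rz(-TY).apply(p-T0))
g=turner([.0905,0,.053]);print("grasp TCP no yoff",g)
down=R.from_matrix(np.stack([Rz(TY).apply([0,-1,0]),Rz(TY).apply([-1,0,0]),[0,0,-1]],1))
go([.62,-.055,.42],down)
E
```

```text
tray [0.5592 0.4568 0.045 ] [0.5818 0.2743 0.045 ] [0.4147 0.2438 0.045 ] [0.3978 0.4343 0.045 ] [0.4883 0.3523 0.045 ]
0.254 [296.0171 232.298 ]
0.262 [295.8461 229.7473]
0.27 [295.6738 227.1755]
0.278 [295.5    224.5823]
off top-uphill edge [ 0.585  -0.033   0.0965] [0.0487 0.0176 0.0965]
off top-uphill edge [ 0.5806 -0.0713  0.0965] [ 0.0487 -0.0209  0.0965]
off [ 0.6067 -0.0314  0.085 ] [0.0701 0.0216 0.085 ]
off [ 0.606  -0.0728  0.085 ] [ 0.0741 -0.0195  0.085 ]
off dn [ 0.6687 -0.0371  0.05  ] [0.1324 0.023  0.05  ]
off dn [ 0.6641 -0.073   0.05  ] [ 0.1319 -0.0132  0.05  ]
grasp TCP no yoff [ 0.6245 -0.0552  0.053 ]
dist mm 733.4124556510326 dp units [-2.0216  2.9102 -0.9442] turn units [0.0023 0.0003 3.5705] rows 17.587828672686634 22.44045559679288
```

```bash
cat >> h.py <<'E'
def plan(wps,claw=1.0,start=None,maxd=.040,maxa=7.0,dec=3):
    """wps: list of (pos,rot); prints rows in tool units, chunks of 8; propagates rounded rows"""
    o=manip.get_obs(); p=o['position'].copy();q=R.from_quat(o['ee_rot'])
    if start is not None: p,q=start
    rows=[]
    for pos,rot in wps:
        pos=np.array(pos,float); n=int(np.ceil(max(np.linalg.norm(pos-p)/maxd,np.degrees((q.inv()*rot).magnitude())/maxa,1)))
        for k in range(n,0,-1):
            d=np.round(q.inv().apply((pos-p)/k)/.2,dec); t=np.round(np.degrees((q.inv()*rot).as_rotvec()/k)/45,dec)
            rows.append((d+0,t+0)); p=p+q.apply(d*.2); q=q*R.from_rotvec(np.radians(t*45))
    for i in range(0,len(rows),8):
        c=rows[i:i+8]
        print("N",len(c),'"dp":',[list(map(float,r[0])) for r in c],'\n  "turn":',[list(map(float,r[1])) for r in c])
    return p,q
down=R.from_matrix(np.stack([Rz(TY).apply([0,-1,0]),Rz(TY).apply([-1,0,0]),[0,0,-1]],1))
E
python3 - <<'E'
from h import *
o=manip.get_obs();q=R.from_quat(o['ee_rot'])
plan([((.30,.50,.40),q*R.from_rotvec([0,0,np.radians(42)])),((.624,-.053,.40),down)],dec=2)
E
```

```text
N 8 "dp": [[-0.04, 0.04, -0.14], [-0.03, 0.05, -0.14], [-0.02, 0.05, -0.14], [-0.02, 0.05, -0.14], [-0.01, 0.06, -0.14], [-0.01, 0.06, -0.15], [0.03, 0.19, 0.0], [0.05, 0.18, 0.0]] 
  "turn": [[0.0, 0.0, 0.16], [0.0, 0.0, 0.15], [0.0, 0.0, 0.16], [0.0, 0.0, 0.15], [0.0, 0.0, 0.16], [0.0, 0.0, 0.15], [0.0, 0.0, 0.16], [0.0, 0.0, 0.16]]
N 8 "dp": [[0.07, 0.17, 0.0], [0.09, 0.16, 0.0], [0.11, 0.15, 0.0], [0.13, 0.14, 0.0], [0.15, 0.12, 0.0], [0.16, 0.1, 0.0], [0.17, 0.08, 0.0], [0.18, 0.06, 0.0]] 
  "turn": [[0.0, 0.0, 0.15], [0.0, 0.0, 0.16], [0.0, 0.0, 0.15], [0.0, 0.0, 0.16], [0.0, 0.0, 0.15], [0.0, 0.0, 0.16], [0.0, 0.0, 0.15], [0.0, 0.0, 0.16]]
N 7 "dp": [[0.18, 0.04, 0.0], [0.19, 0.02, 0.0], [0.19, -0.01, 0.0], [0.19, -0.03, 0.0], [0.18, -0.05, 0.0], [0.17, -0.07, 0.0], [0.17, -0.09, 0.01]] 
  "turn": [[0.0, 0.0, 0.15], [0.0, 0.0, 0.16], [0.0, 0.0, 0.15], [0.0, 0.0, 0.16], [0.0, 0.0, 0.15], [0.0, 0.0, 0.16], [0.0, 0.0, 0.15]]
```

move_arm(claw=[1,1,1,1,1,1,1,1], dp=[[-0.04,0.04,-0.14],[-0.03,0.05,-0.14],[-0.02,0.05,-0.14],[-0.02,0.05,-0.14],[-0.01,0.06,-0.14],[-0.01,0.06,-0.15],[0.03,0.19,0.0],[0.05,0.18,0.0]], turn=[[0.0,0.0,0.16],[0.0,0.0,0.15],[0.0,0.0,0.16],[0.0,0.0,0.15],[0.0,0.0,0.16],[0.0,0.0,0.15],[0.0,0.0,0.15],[0.0,0.0,0.16]])

```text
clock: 0.77
position: [0.339, 0.4349, 0.4026]
ee_rot: [0.997, 0.073, 0.001, -0.001]
ft_force: [1.9, 0.3, -0.5]
grip_width: 1.003
```

move_arm(claw=[1,1,1,1,1,1,1,1], dp=[[0.07,0.17,0.0],[0.09,0.16,0.0],[0.11,0.15,0.0],[0.13,0.14,0.0],[0.15,0.12,0.0],[0.16,0.1,0.0],[0.17,0.08,0.0],[0.18,0.06,0.0]], turn=[[0.0,0.0,0.15],[0.0,0.0,0.16],[0.0,0.0,0.15],[0.0,0.0,0.16],[0.0,0.0,0.15],[0.0,0.0,0.16],[0.0,0.0,0.15],[0.0,0.0,0.16]])

```text
clock: 1.43
position: [0.496, 0.1764, 0.4012]
ee_rot: [0.916, -0.402, -0.0, -0.0]
ft_force: [0.9, 0.3, 0.2]
grip_width: 0.999
```

move_arm(claw=[1,1,1,1,1,1,1], dp=[[0.18,0.04,0.0],[0.19,0.02,0.0],[0.19,-0.01,0.0],[0.19,-0.03,0.0],[0.18,-0.05,0.0],[0.17,-0.07,0.0],[0.17,-0.09,0.01]], turn=[[0.0,0.0,0.15],[0.0,0.0,0.16],[0.0,0.0,0.15],[0.0,0.0,0.16],[0.0,0.0,0.15],[0.0,0.0,0.16],[0.0,0.0,0.15]])

```text
clock: 2.02
position: [0.6306, -0.0504, 0.3993]
ee_rot: [-0.67, 0.743, -0.0, 0.0]
ft_force: [0.9, -0.0, 0.4]
grip_width: 1.003
```

Run:
```python
from h import *
st()
for n in("top","side"): cv2.imwrite(f"pics/{n}1.png",cams.camera(n)[:,:,::-1])
plan([((.624,-.053,.14),down),((.624,-.053,.07),down)])
```

```text
t 2.02 pos [ 0.6306 -0.0504  0.3993] F [ 0.895  -0.0255  0.421 ] w 1.003 j [-0.4508  0.3688  0.6754  1.1508 -0.2294  1.6943 -1.5116]
R cols
 [[-0.1027 -0.9947  0.0003]
 [-0.9947  0.1027  0.0002]
 [-0.0003 -0.0002 -1.    ]]
N 8 "dp": [[-0.002, 0.004, 0.184], [-0.002, 0.004, 0.184], [-0.002, 0.005, 0.184], [-0.002, 0.005, 0.184], [-0.002, 0.005, 0.183], [-0.002, 0.004, 0.184], [-0.002, 0.005, 0.183], [0.0, 0.0, 0.175]] 
  "turn": [[0.0, -0.001, 0.0], [0.001, -0.001, 0.0], [0.0, -0.001, 0.001], [0.001, -0.001, 0.0], [0.0, 0.0, 0.001], [0.001, -0.001, 0.0], [0.0, 0.0, 0.001], [0.0, 0.0, 0.0]]
N 1 "dp": [[0.0, 0.0, 0.175]] 
  "turn": [[0.0, 0.0, 0.0]]
```

Run:
```python
import cv2,numpy as np
a=cv2.imread("pics/top1.png")[150:400,180:480];b=cv2.imread("pics/side1.png")[100:350,180:480]
cv2.imwrite("pics/c1.png",cv2.resize(np.vstack([a,b]),None,fx=1.2,fy=1.2))
```

```text
(no output)
```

View pics/c1.png

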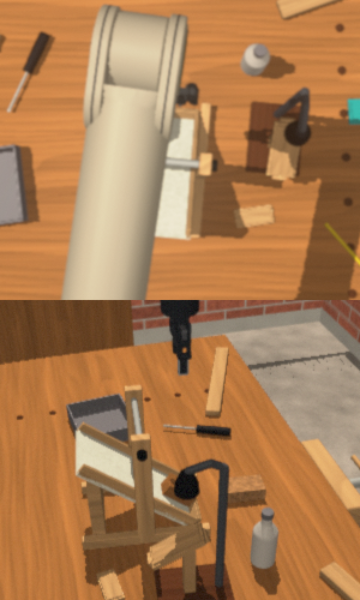

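move_arm(claw=[1,1,1,1,1], dp=[[-0.01,0.01,0.18],[0,0.01,0.18],[0,0.01,0.18],[0,0,0.18],[0,0,0.18]], turn=[[0,0,0.01],[0,0,0],[0,0,0],[0,0,0],[0,0,0]])

```text
clock: 2.53
position: [0.6235, -0.0462, 0.2175]
ee_rot: [-0.669, 0.743, 0.0, 0.0]
ft_force: [0.1, 0.0, -0.3]
grip_width: 1.0
```

Run:
```python
from h import *
st()
for n in("side","top"): cv2.imwrite(f"pics/{n}2.png",cams.camera(n)[:,:,::-1]); print(proj(n,manip.get_obs()['position']))
```

```text
t 2.53 pos [ 0.6235 -0.0462  0.2175] F [ 0.1484  0.0143 -0.3229] w 1.0 j [-0.4892  0.3832  0.6425  1.5103 -0.2335  1.3259 -1.5004]
R cols
 [[-0.1047 -0.9945 -0.0002]
 [-0.9945  0.1047  0.0005]
 [-0.0004  0.0003 -1.    ]]
[325.1955 215.3731]
[307.9759 247.6898]
```

View pics/side2.png

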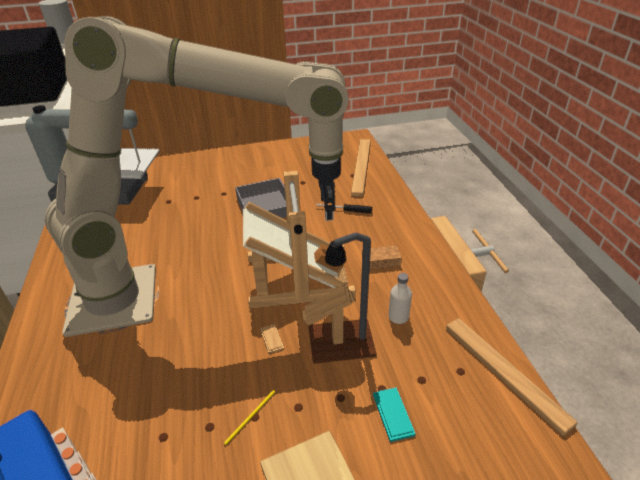

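Run:
```python
from h import *
crop("pics/side2.png","pics/s2c.png",295,170,360,230,8)
p=manip.get_obs()['position']
for s in(-.0425,.0425): print(proj('side',p+np.array([0.0045,.0423,.013])*np.array([np.sign(s),np.sign(s),1])))
```

```text
[327.3188 219.5862]
[323.2528 201.6531]
```

View pics/s2c.png

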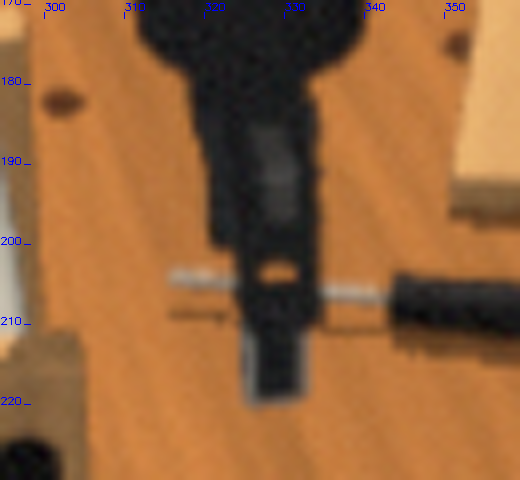

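move_arm(claw=[1,1,1,1,1,1], dp=[[0.035,0,0.18],[0,0,0.18],[0,0,0.18],[0,0,0.18],[0,0,0.08],[0,0,0]], turn=[[0,0,0],[0,0,0],[0,0,0],[0,0,0],[0,0,0],[0,0,0]])

```text
clock: 3.13
position: [0.6222, -0.0531, 0.0572]
ee_rot: [-0.669, 0.743, 0.002, -0.002]
ft_force: [-1.3, 0.2, -0.0]
grip_width: 1.001
```

Run:
```python
from h import *
st()
for n in("side",): cv2.imwrite(f"pics/{n}3.png",cams.camera(n)[:,:,::-1]);crop("pics/side3.png","pics/s3c.png",260,130,380,300,3.5)
```

```text
t 3.13 pos [ 0.6222 -0.0531  0.0572] F [-1.3259  0.1743 -0.0001] w 1.001 j [-0.4325  0.5379  0.5816  1.6683 -0.332   1.0404 -1.4203]
R cols
 [[-0.1047 -0.9945 -0.0045]
 [-0.9945  0.1047  0.    ]
 [ 0.0004  0.0045 -1.    ]]
```

View pics/s3c.png

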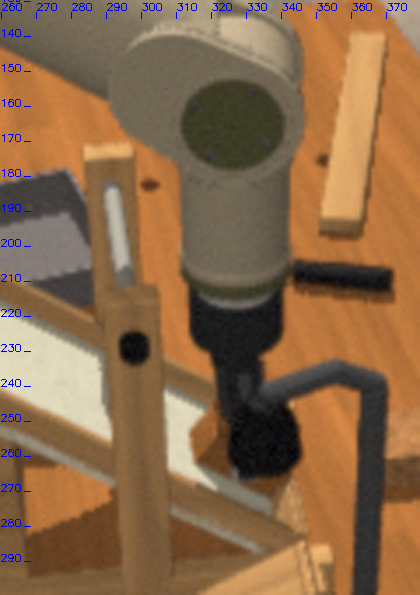

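move_arm(claw=[0.3,0.3,0.3,0.3,0.3,0.3,0.3,0.3], dp=[[0,0,0.015],[0,0,0],[0,0,0],[0,0,0],[0,0,0],[0,0,0],[0,0,0],[0,0,0]], turn=[[0,0,0],[0,0,0],[0,0,0],[0,0,0],[0,0,0],[0,0,0],[0,0,0],[0,0,0]], grip_force=50)

```text
clock: 3.85
position: [0.6243, -0.0536, 0.058]
ee_rot: [-0.669, 0.743, -0.001, 0.001]
ft_force: [-0.8, 0.4, 7.0]
grip_width: 0.458
```

move_arm(claw=[0.3,0.3,0.3,0.3,0.3,0.3,0.3,0.3], dp=[[0,0,-0.04],[0,0,-0.1],[0,0,-0.18],[0,0,-0.18],[0,0,-0.2],[0,0,-0.2],[0,0,-0.2],[0,0,-0.2]], turn=[[0,0,0],[0,0,0],[0,0,0],[0,0,0],[0,0,0],[0,0,0],[0,0,0],[0,0,0]])

```text
clock: 4.52
position: [0.6227, -0.0539, 0.3195]
ee_rot: [-0.669, 0.744, -0.0, 0.0]
ft_force: [1.3, 0.1, -1.1]
grip_width: 0.456
```

Run:
```python
from h import *
st()
for n in("side",): cv2.imwrite(f"pics/{n}4.png",cams.camera(n)[:,:,::-1]);crop("pics/side4.png","pics/s4c.png",220,80,420,330,2.4)
plan([((.488,.33,.36),down),((.488,.352,.14),down)],dec=2)
```

```text
t 4.52 pos [ 0.6227 -0.0539  0.3195] F [ 1.3184  0.0691 -1.1052] w 0.456 j [-0.4834  0.3423  0.6698  1.3466 -0.2106  1.5228 -1.5094]
R cols
 [[-0.1061 -0.9944  0.001 ]
 [-0.9944  0.1061  0.0003]
 [-0.0004 -0.0009 -1.    ]]
N 8 "dp": [[-0.17, 0.08, -0.02], [-0.17, 0.08, -0.01], [-0.17, 0.08, -0.02], [-0.17, 0.08, -0.01], [-0.17, 0.08, -0.02], [-0.16, 0.08, -0.01], [-0.17, 0.08, -0.02], [-0.16, 0.08, -0.01]] 
  "turn": [[0.0, 0.0, 0.0], [0.0, 0.0, 0.0], [0.0, 0.0, 0.0], [0.0, 0.0, 0.0], [0.0, 0.0, 0.0], [0.0, 0.0, 0.0], [0.0, 0.0, 0.0], [0.0, 0.0, 0.0]]
N 8 "dp": [[-0.17, 0.08, -0.02], [-0.16, 0.08, -0.01], [-0.17, 0.08, -0.02], [-0.02, 0.0, 0.18], [-0.02, 0.0, 0.18], [-0.02, 0.0, 0.19], [-0.02, 0.01, 0.18], [-0.01, 0.0, 0.19]] 
  "turn": [[0.0, 0.0, 0.0], [-0.01, 0.0, 0.0], [0.0, 0.0, 0.01], [0.0, 0.0, 0.0], [0.0, 0.0, 0.0], [0.0, 0.0, 0.0], [0.0, 0.0, 0.0], [0.0, 0.0, 0.0]]
N 1 "dp": [[-0.02, 0.01, 0.18]] 
  "turn": [[0.0, 0.0, 0.0]]
```

View pics/s4c.png

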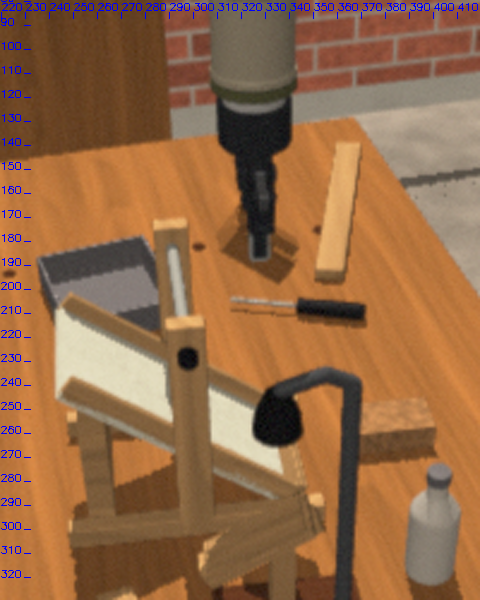

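move_arm(claw=[0.3,0.3,0.3,0.3,0.3,0.3,0.3,0.3], dp=[[0,0,-0.2],[0,0,-0.2],[-0.17,0.08,0],[-0.17,0.08,0],[-0.17,0.08,0],[-0.17,0.08,0],[-0.17,0.08,0],[-0.17,0.08,0]], turn=[[0,0,0],[0,0,0],[0,0,0],[0,0,0],[0,0,0],[0,0,0],[0,0,0],[0,0,0]])

```text
clock: 5.23
position: [0.5483, 0.1605, 0.3971]
ee_rot: [-0.669, 0.744, 0.0, 0.001]
ft_force: [0.2, 0.4, -1.3]
grip_width: 0.457
```

move_arm(claw=[0.3,0.3,0.3,0.3,0.3,0.3,0.3,0.3], dp=[[-0.17,0.08,0],[-0.17,0.08,0],[-0.17,0.08,0],[-0.17,0.08,0],[-0.17,0.08,0.1],[-0.1,0.05,0.18],[0,0,0.19],[0,0,0.19]], turn=[[0,0,0],[0,0,0],[0,0,0],[0,0,0],[0,0,0],[0,0,0],[0,0,0],[0,0,0]])

```text
clock: 5.9
position: [0.4792, 0.3583, 0.2643]
ee_rot: [-0.67, 0.742, 0.0, 0.001]
ft_force: [0.3, -0.6, -2.0]
grip_width: 0.457
```

Run:
```python
from h import *
st()
for n in("side",): cv2.imwrite(f"pics/{n}5.png",cams.camera(n)[:,:,::-1]);crop("pics/side5.png","pics/s5c.png",180,80,400,280,3)
plan([((.488,.352,.07),down)],dec=2)
```

```text
t 5.9 pos [0.4792 0.3583 0.2643] F [ 0.3362 -0.5911 -2.015 ] w 0.457 j [-1.0656  0.2634  0.4265  1.5084 -0.1099  1.3924 -2.306 ]
R cols
 [[-0.1024 -0.9947  0.0007]
 [-0.9947  0.1024  0.0008]
 [-0.0009 -0.0006 -1.    ]]
N 5 "dp": [[0.0, -0.01, 0.19], [0.0, -0.01, 0.18], [0.0, -0.01, 0.19], [0.0, -0.02, 0.18], [0.0, -0.01, 0.19]] 
  "turn": [[0.0, 0.0, 0.0], [0.0, 0.0, 0.0], [0.0, 0.0, 0.0], [0.0, -0.01, 0.01], [0.01, 0.0, 0.0]]
```

View pics/s5c.png

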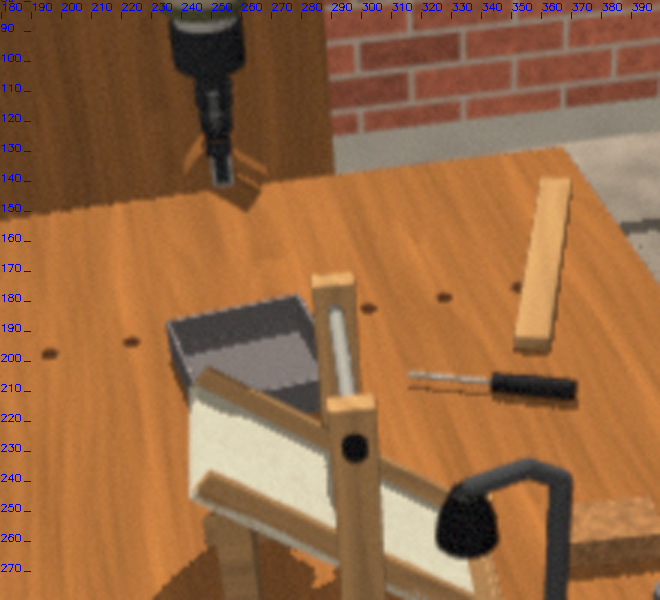

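move_arm(claw=[0.3,0.3,0.3,0.3,0.3,0.3,0.3], dp=[[0,-0.01,0.19],[0,-0.01,0.19],[0,-0.01,0.19],[0,-0.01,0.19],[0,0,0.19],[0,0,0.1],[0,0,0]], turn=[[0,0,0],[0,0,0],[0,0,0],[0,0,0],[0,0,0],[0,0,0],[0,0,0]])

```text
clock: 6.53
position: [0.4866, 0.3541, 0.052]
ee_rot: [-0.669, 0.744, -0.0, -0.003]
ft_force: [-0.5, -0.7, 0.2]
grip_width: 0.46
```

move_arm(claw=[0.3,0.3,0.3], dp=[[0,0,0.04],[0,0,0.03],[0,0,0]], turn=[[0,0,0],[0,0,0],[0,0,0]])

```text
clock: 6.78
position: [0.489, 0.3563, 0.0423]
ee_rot: [-0.669, 0.744, 0.0, 0.001]
ft_force: [0.2, 0.2, -1.0]
grip_width: 0.461
```

move_arm(claw=[0.3,0.3,0.3], dp=[[0,0,0.03],[0,0,0.03],[0,0,0]], turn=[[0,0,0],[0,0,0],[0,0,0]])

```text
clock: 7.03
position: [0.4896, 0.3569, 0.0349]
ee_rot: [-0.669, 0.744, 0.001, 0.002]
ft_force: [-16.6, -9.1, 40.8]
grip_width: 0.459
```

move_arm(claw=[0.3,0.3,1,1,1,1,1,1], dp=[[0,0,-0.03],[0,0,0],[0,0,0],[0,0,0],[0,0,0],[0,0,0],[0,0,0],[0,0,0]], turn=[[0,0,0],[0,0,0],[0,0,0],[0,0,0],[0,0,0],[0,0,0],[0,0,0],[0,0,0]])

```text
clock: 7.7
position: [0.4883, 0.3558, 0.0351]
ee_rot: [-0.669, 0.743, -0.0, -0.0]
ft_force: [0.7, -0.3, -0.4]
grip_width: 1.001
```

move_arm(claw=[1,1,1,1,1,1,1,1], dp=[[0,0,-0.1],[0,0,-0.19],[0,0,-0.19],[0,0,-0.19],[0,0,-0.19],[0,0,-0.19],[0,0,-0.19],[0,0,-0.19]], turn=[[0,0,0],[0,0,0],[0,0,0],[0,0,0],[0,0,0],[0,0,0],[0,0,0],[0,0,0]])

```text
clock: 8.37
position: [0.4881, 0.3554, 0.3233]
ee_rot: [-0.669, 0.744, 0.0, 0.0]
ft_force: [0.9, 0.4, 0.3]
grip_width: 0.999
```

Run:
```python
from h import *
st()
for n in("side","top"): cv2.imwrite(f"pics/{n}6.png",cams.camera(n)[:,:,::-1])
a=cv2.imread("pics/side6.png")[150:300,200:400];b=cv2.imread("pics/top6.png")[220:370,90:290]
cv2.imwrite("pics/c6.png",cv2.resize(np.vstack([a,b]),None,fx=2,fy=2))
```

```text
t 8.37 pos [0.4881 0.3554 0.3233] F [0.9313 0.4355 0.3376] w 0.999 j [-1.0558  0.2614  0.4425  1.3905 -0.1112  1.514  -2.297 ]
R cols
 [[-0.1058 -0.9944  0.0001]
 [-0.9944  0.1058  0.0003]
 [-0.0003 -0.0001 -1.    ]]
```

View pics/c6.png

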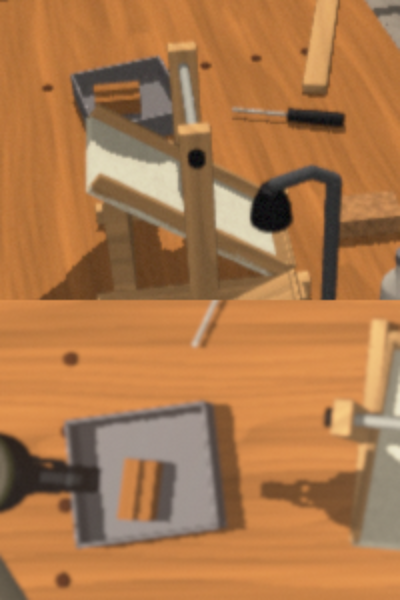

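The offcut now lies flat in the tray. Next, the approach to the panel.

```bash
cat >> h.py <<'E'
PY=-6.4
def yawf(v,y=PY): return Rz(y).apply(v)
c30,s30=np.cos(np.pi/6),.5
n=yawf([-s30,0,c30]);u=yawf([c30,0,s30]); ex=yawf([1,0,0])
tilt=R.from_matrix(np.stack([yawf([0,-1,0]),-u,-n],1))
C=np.array([.556,-.307,.1475]);U=C-.01*n
G=U-.018*u-.012*n
E
python3 - <<'E'
from h import *
print("G",G,"det",np.linalg.det(tilt.as_matrix()))
P1=G+.05*n;P0=P1-.13*ex
print(P1,P0)
plan([((.45,.10,.42),down),((P0[0]-.02,-.22,.40),R.from_matrix(tilt.as_matrix())),(P0,tilt)],dec=2)
E
```

```text
G [ 0.5514 -0.3065  0.1194] det 1.0
[ 0.5266 -0.3037  0.1627] [ 0.3974 -0.2892  0.1627]
N 8 "dp": [[0.18, 0.01, -0.07], [0.19, 0.01, -0.07], [0.18, 0.01, -0.07], [0.19, 0.01, -0.06], [0.18, 0.01, -0.07], [0.19, 0.01, -0.06], [0.18, 0.0, -0.07], [0.18, 0.02, 0.01]] 
  "turn": [[0.0, 0.0, 0.0], [0.0, 0.0, 0.0], [0.0, 0.0, 0.0], [0.0, 0.0, 0.0], [0.0, 0.0, 0.0], [0.0, 0.0, 0.0], [-0.01, 0.01, 0.01], [0.07, 0.0, 0.0]]
N 8 "dp": [[0.18, 0.02, 0.01], [0.18, 0.02, 0.01], [0.18, 0.02, 0.01], [0.18, 0.02, 0.01], [0.18, 0.02, 0.0], [0.18, 0.02, 0.0], [0.19, 0.03, 0.0], [0.18, 0.03, 0.0]] 
  "turn": [[0.07, 0.0, 0.0], [0.08, 0.0, 0.0], [0.07, 0.0, 0.0], [0.08, 0.0, 0.0], [0.07, 0.0, 0.0], [0.08, 0.0, 0.0], [0.07, 0.0, 0.0], [0.08, 0.0, 0.0]]
N 7 "dp": [[0.05, 0.07, 0.16], [0.05, 0.07, 0.16], [0.05, 0.07, 0.16], [0.05, 0.07, 0.16], [0.05, 0.06, 0.15], [0.04, 0.07, 0.16], [0.05, 0.06, 0.15]] 
  "turn": [[0.0, 0.0, 0.0], [0.0, 0.0, 0.0], [0.0, 0.0, 0.0], [0.0, 0.0, 0.0], [0.0, 0.0, 0.0], [0.0, 0.0, 0.0], [0.0, 0.0, 0.0]]
```

move_arm(claw=[1,1,1,1,1,1,1,1], dp=[[0.18,0.01,-0.07],[0.19,0.01,-0.07],[0.18,0.01,-0.07],[0.19,0.01,-0.06],[0.18,0.01,-0.07],[0.19,0.01,-0.06],[0.18,0.0,-0.07],[0.18,0.02,0.01]], turn=[[0,0,0],[0,0,0],[0,0,0],[0,0,0],[0,0,0],[0,0,0],[0,0,0],[0.07,0,0]])

```text
clock: 9.13
position: [0.4424, 0.063, 0.4147]
ee_rot: [-0.668, 0.744, -0.021, 0.019]
ft_force: [0.5, -0.9, 0.3]
grip_width: 1.0
```

move_arm(claw=[1,1,1,1,1,1,1,1], dp=[[0.18,0.02,0.01],[0.18,0.02,0.01],[0.18,0.02,0.01],[0.18,0.02,0.01],[0.18,0.02,0.0],[0.18,0.02,0.0],[0.19,0.03,0.0],[0.18,0.03,0.0]], turn=[[0.07,0.0,0.0],[0.08,0.0,0.0],[0.07,0.0,0.0],[0.08,0.0,0.0],[0.07,0.0,0.0],[0.08,0.0,0.0],[0.07,0.0,0.0],[0.08,0.0,0.0]])

```text
clock: 9.8
position: [0.3987, -0.1286, 0.4011]
ee_rot: [-0.658, 0.73, -0.133, 0.129]
ft_force: [-0.0, 0.2, 0.8]
grip_width: 0.999
```

Run:
```python
from h import *
st()
P1=G+.05*n;P0=P1-.10*ex
plan([(P0,tilt)],dec=2)
```

```text
t 9.8 pos [ 0.3987 -0.1286  0.4011] F [-0.0494  0.1727  0.7945] w 0.999 j [-0.1685 -0.4975  0.2621  1.9068  0.1194  1.3449 -1.5917]
R cols
 [[-0.0998 -0.9266  0.3626]
 [-0.9949  0.0978 -0.0238]
 [-0.0134 -0.3631 -0.9316]]
N 8 "dp": [[0.1, 0.03, 0.15], [0.1, 0.03, 0.15], [0.1, 0.03, 0.15], [0.1, 0.04, 0.14], [0.1, 0.04, 0.14], [0.1, 0.04, 0.15], [0.11, 0.04, 0.14], [0.1, 0.05, 0.15]] 
  "turn": [[0.02, 0.0, 0.0], [0.02, 0.0, 0.0], [0.03, 0.0, 0.0], [0.02, 0.0, 0.0], [0.03, 0.01, 0.0], [0.02, 0.0, 0.0], [0.03, 0.01, 0.0], [0.02, 0.0, 0.01]]
```

move_arm(claw=[1,1,1,1,1], dp=[[0.18,-0.05,0.02],[0.18,-0.05,0.02],[0.18,0,0.03],[0.18,0,0.03],[0,0,0]], turn=[[0,0,0],[0.02,0,0],[0.06,0,0],[0.06,0,0],[0.06,0,0]])

```text
clock: 10.22
position: [0.4085, -0.2808, 0.3865]
ee_rot: [-0.643, 0.72, -0.19, 0.179]
ft_force: [-0.9, 0.6, -0.8]
grip_width: 1.0
```

Run:
```python
from h import *
st()
P1=G+.05*n;P0=P1-.10*ex
plan([(P0,tilt)],dec=2)
```

```text
t 10.22 pos [ 0.4085 -0.2808  0.3865] F [-0.9328  0.5628 -0.8175] w 1.0 j [-0.1149 -0.4744  0.5709  1.9124  0.0662  1.1379 -1.2289]
R cols
 [[-0.1094 -0.8578  0.5022]
 [-0.9939  0.1017 -0.0429]
 [-0.0143 -0.5038 -0.8637]]
N 6 "dp": [[0.01, 0.08, 0.17], [0.01, 0.08, 0.17], [0.01, 0.08, 0.17], [0.01, 0.08, 0.17], [0.01, 0.08, 0.17], [0.01, 0.08, 0.17]] 
  "turn": [[0.0, 0.0, 0.0], [0.0, 0.0, 0.0], [0.0, 0.0, 0.0], [0.0, 0.01, 0.0], [0.0, 0.0, 0.0], [-0.01, 0.01, -0.01]]
```

move_arm(claw=[1,1,1,1,1,1,1], dp=[[0.01,0.08,0.17],[0.01,0.08,0.17],[0.01,0.08,0.17],[0.01,0.08,0.17],[0.01,0.08,0.17],[0.01,0.08,0.17],[0,0,0]], turn=[[0,0,0],[0,0,0],[0,0.01,0],[0,0.01,0],[0,0,0],[0,0,-0.01],[0,0,0]])

```text
clock: 10.8
position: [0.426, -0.2838, 0.1565]
ee_rot: [-0.648, 0.717, -0.191, 0.171]
ft_force: [-0.3, 1.7, -1.3]
grip_width: 1.0
```

Run:
```python
from h import *
st()
P1=G+.05*n
plan([(P1,tilt)],dec=2)
for n_ in("side","top"): cv2.imwrite(f"pics/{n_}7.png",cams.camera(n_)[:,:,::-1])
crop("pics/side7.png","pics/s7c.png",220,170,400,370,2.9)
crop("pics/top7.png","pics/t7c.png",340,200,480,370,3.4)
```

```text
t 10.8 pos [ 0.426  -0.2838  0.1565] F [-0.3254  1.7447 -1.2875] w 1.0 j [-0.2644 -0.2934  0.8617  2.2614 -0.049   0.6183 -1.0103]
R cols
 [[-0.1007 -0.8647  0.4921]
 [-0.9949  0.0865 -0.0516]
 [ 0.002  -0.4948 -0.869 ]]
N 3 "dp": [[0.02, -0.15, 0.08], [0.01, -0.15, 0.07], [0.02, -0.16, 0.08]] 
  "turn": [[0.0, 0.0, 0.0], [0.0, 0.0, 0.01], [0.01, 0.0, 0.0]]
```

View pics/s7c.png

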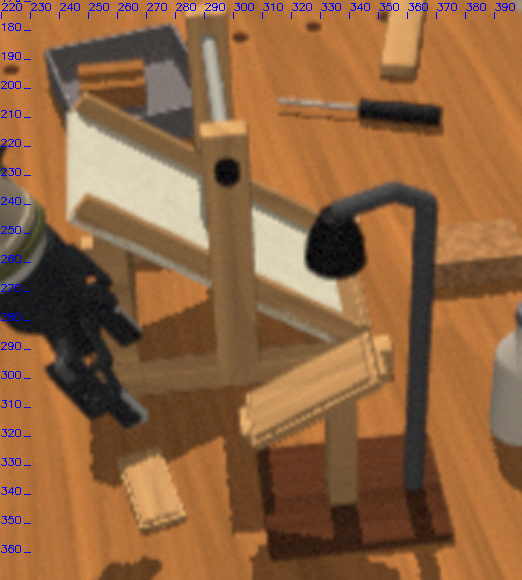

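View pics/t7c.png

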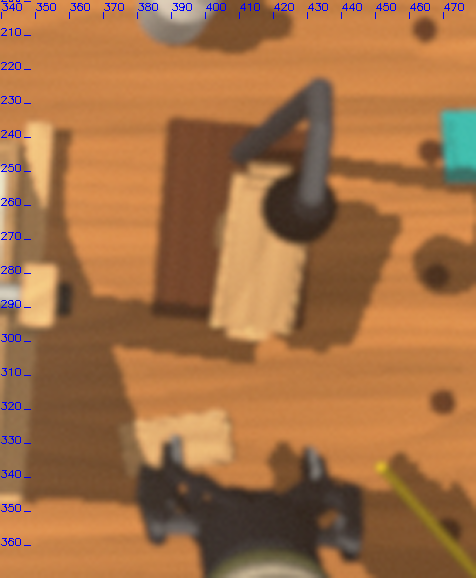

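Run:
```python
from h import *
o=manip.get_obs();p=o['position'];M=R.from_quat(o['ee_rot']).as_matrix()
for s in(-1,1): print(proj('top',p+M[:,0]*s*.0425-M[:,2]*.013),proj('side',p+M[:,0]*s*.0425-M[:,2]*.013))
print(proj('side',G),proj('top',G))
crop("pics/top7.png","pics/t7d.png",370,310,450,370,8)
```

```text
[392.3874 329.676 ] [266.5378 285.5978]
[428.3646 332.8566] [268.0764 311.3806]
[323.2782 310.9749] [414.1004 278.0198]
```

View pics/t7d.png

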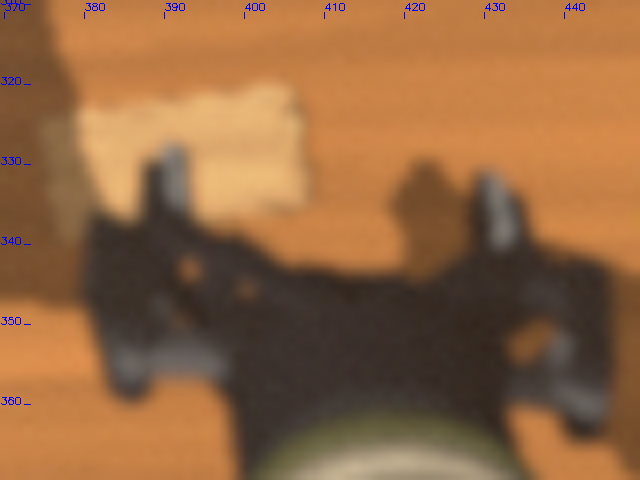

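move_arm(claw=[1,1,1,1,1], dp=[[0.02,-0.15,0.08],[0.02,-0.15,0.07],[0.02,-0.16,0.08],[0,0,0],[0,0,0]], turn=[[0,0,0],[0,0,0.01],[0.01,0,0],[0,0,0],[0,0,0]])

```text
clock: 11.32
position: [0.5204, -0.3046, 0.1689]
ee_rot: [-0.645, 0.718, -0.193, 0.175]
ft_force: [-0.5, -1.0, -1.0]
grip_width: 0.998
```

Run:
```python
from h import *
st()
plan([(G+np.array([0,-.002,0]),tilt)],dec=3)
for n_ in("side","top"): cv2.imwrite(f"pics/{n_}8.png",cams.camera(n_)[:,:,::-1])
a=cv2.resize(cv2.imread("pics/side8.png")[190:350,260:400],None,fx=2.8,fy=2.8);b=cv2.resize(cv2.imread("pics/top8.png")[200:360,350:490],None,fx=2.8,fy=2.8)
cv2.imwrite("pics/c8.png",np.hstack([a,b]))
```

```text
t 11.32 pos [ 0.5204 -0.3046  0.1689] F [-0.5079 -0.9699 -1.0351] w 0.998 j [-0.5104  0.0253  1.136   2.0757 -0.4703  0.6398 -0.7358]
R cols
 [[-0.1057 -0.8596  0.4999]
 [-0.9944  0.0922 -0.0517]
 [-0.0017 -0.5026 -0.8645]]
N 2 "dp": [[0.002, -0.005, 0.146], [0.001, -0.006, 0.146]] 
  "turn": [[-0.002, 0.003, 0.003], [-0.002, 0.003, 0.002]]
```

View pics/c8.png

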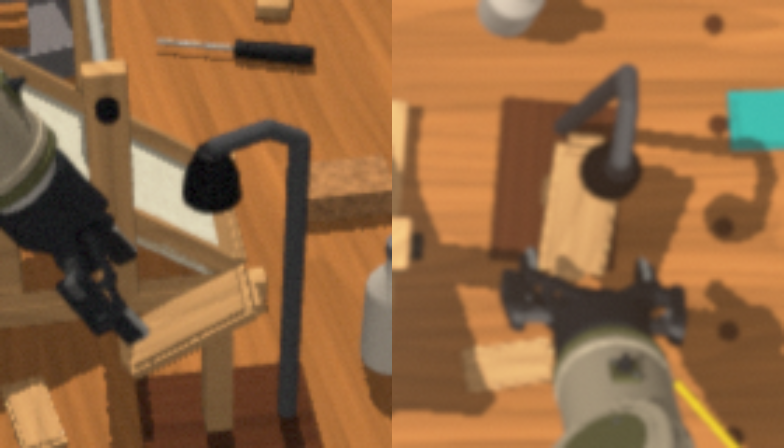

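move_arm(claw=[1,1,1,1], dp=[[0,-0.005,0.1],[0,-0.005,0.1],[0,0,0.09],[0,0,0]], turn=[[0,0,0],[0,0,0],[0,0,0],[0,0,0]])

```text
clock: 11.75
position: [0.5488, -0.3067, 0.1171]
ee_rot: [-0.645, 0.719, -0.191, 0.176]
ft_force: [-0.3, 1.3, -0.1]
grip_width: 1.002
```

Run:
```python
from h import *
st()
for n_ in("side","top"): cv2.imwrite(f"pics/{n_}9.png",cams.camera(n_)[:,:,::-1])
a=cv2.resize(cv2.imread("pics/side9.png")[230:350,270:390],None,fx=3.3,fy=3.3);b=cv2.resize(cv2.imread("pics/top9.png")[220:340,370:490],None,fx=3.3,fy=3.3)
cv2.imwrite("pics/c9.png",np.hstack([a,b]))
```

```text
t 11.75 pos [ 0.5488 -0.3067  0.1171] F [-0.3144  1.317  -0.0722] w 1.002 j [-0.3546  0.2657  1.0263  2.0632 -0.8737  0.6341 -0.4325]
R cols
 [[-0.107  -0.8597  0.4995]
 [-0.9942  0.096  -0.0477]
 [-0.007  -0.5017 -0.865 ]]
```

View pics/c9.png

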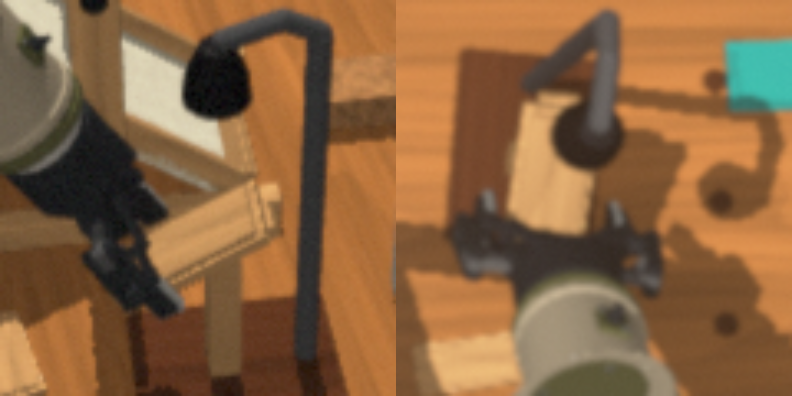

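move_arm(claw=[0.5,0.5,0.5,0.5,0.5,0.5,0.5], dp=[[0,0,0],[0,0,0],[0,0,0],[0,0,0],[0,0,0],[0,0,0],[0,0,0]], turn=[[0,0,0],[0,0,0],[0,0,0],[0,0,0],[0,0,0],[0,0,0],[0,0,0]], grip_force=40)

```text
clock: 12.43
position: [0.5489, -0.3084, 0.1204]
ee_rot: [-0.644, 0.719, -0.193, 0.177]
ft_force: [-9.8, 4.4, 13.8]
grip_width: 0.667
```

Run:
```python
from h import *
st()
for n_ in("side","top"): cv2.imwrite(f"pics/{n_}10.png",cams.camera(n_)[:,:,::-1])
a=cv2.resize(cv2.imread("pics/side10.png")[230:350,270:390],None,fx=3.3,fy=3.3);b=cv2.resize(cv2.imread("pics/top10.png")[220:340,370:490],None,fx=3.3,fy=3.3)
cv2.imwrite("pics/c10.png",np.hstack([a,b]))
```

```text
t 12.43 pos [ 0.5489 -0.3084  0.1204] F [-9.8275  4.3763 13.8383] w 0.667 j [-0.3614  0.2613  1.0357  2.0618 -0.87    0.6349 -0.4348]
R cols
 [[-0.1085 -0.8577  0.5026]
 [-0.9941  0.0964 -0.0501]
 [-0.0055 -0.505  -0.8631]]
```

View pics/c10.png

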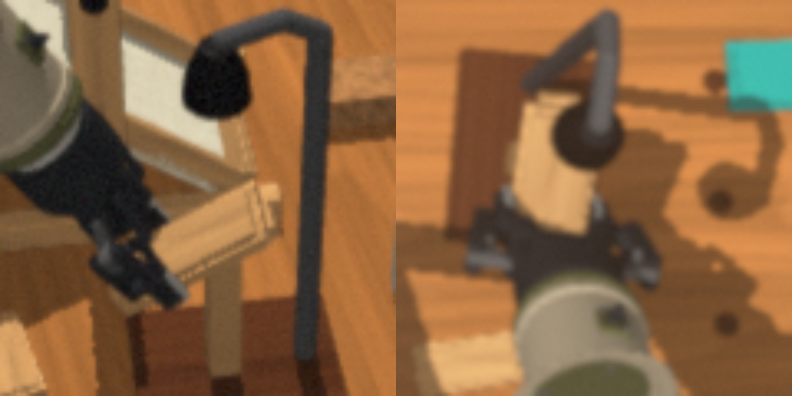

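move_arm(claw=[0.5,0.5,0.5,0.5], dp=[[0,0,-0.06],[0,0,-0.07],[0,0,-0.07],[0,0,0]], turn=[[0,0,0],[0,0,0],[0,0,0],[0,0,0]])

```text
clock: 12.87
position: [0.5286, -0.3071, 0.1556]
ee_rot: [-0.643, 0.719, -0.194, 0.177]
ft_force: [-0.1, -0.3, 0.7]
grip_width: 0.663
```

Run:
```python
from h import *
st()
for n_ in("side","top"): cv2.imwrite(f"pics/{n_}11.png",cams.camera(n_)[:,:,::-1])
a=cv2.resize(cv2.imread("pics/side11.png")[230:350,270:390],None,fx=3.3,fy=3.3);b=cv2.resize(cv2.imread("pics/top11.png")[220:340,370:490],None,fx=3.3,fy=3.3)
cv2.imwrite("pics/c11.png",np.hstack([a,b]))
```

```text
t 12.87 pos [ 0.5286 -0.3071  0.1556] F [-0.0765 -0.2757  0.6968] w 0.663 j [-0.5126  0.1203  1.1746  2.0741 -0.6453  0.6462 -0.5989]
R cols
 [[-0.1098 -0.8569  0.5037]
 [-0.9939  0.0974 -0.0509]
 [-0.0054 -0.5062 -0.8624]]
```

View pics/c11.png

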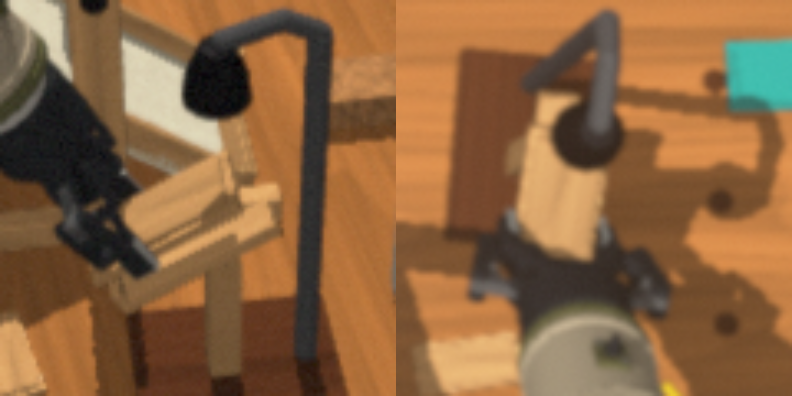

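move_arm(claw=[0.5,0.5,0.5,0.5], dp=[[0,0.15,-0.09],[0,0.17,-0.1],[0,0.17,-0.1],[0,0,0]], turn=[[0,0,0],[0,0,0],[0,0,0],[0,0,0]])

```text
clock: 13.3
position: [0.449, -0.2968, 0.1542]
ee_rot: [-0.643, 0.722, -0.186, 0.176]
ft_force: [0.8, -0.1, -1.1]
grip_width: 0.67
```

Run:
```python
from h import *
st()
for n_ in("side","top"): cv2.imwrite(f"pics/{n_}12.png",cams.camera(n_)[:,:,::-1])
a=cv2.resize(cv2.imread("pics/side12.png")[200:350,220:390],None,fx=2.3,fy=2.3);b=cv2.resize(cv2.imread("pics/top12.png")[220:370,340:510],None,fx=2.3,fy=2.3)
cv2.imwrite("pics/c12.png",np.hstack([a,b]))
crop("pics/top12.png","pics/t12.png",380,270,450,350,7)
```

```text
t 13.3 pos [ 0.449  -0.2968  0.1542] F [ 0.8281 -0.0584 -1.1035] w 0.67 j [-0.4506 -0.248   1.0569  2.2091 -0.0865  0.6107 -0.9837]
R cols
 [[-0.1105 -0.8631  0.4929]
 [-0.9938  0.1035 -0.0417]
 [-0.015  -0.4944 -0.8691]]
```

View pics/c12.png

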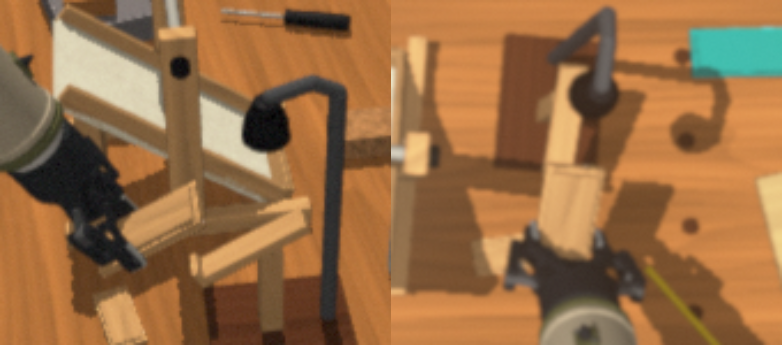

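View pics/t12.png

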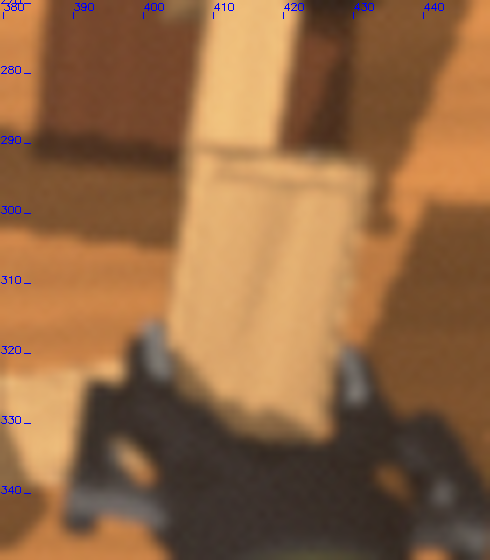

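Run:
```python
from h import *
crop("pics/side12.png","pics/s12.png",255,265,325,325,9)
```

```text
(no output)
```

View pics/s12.png

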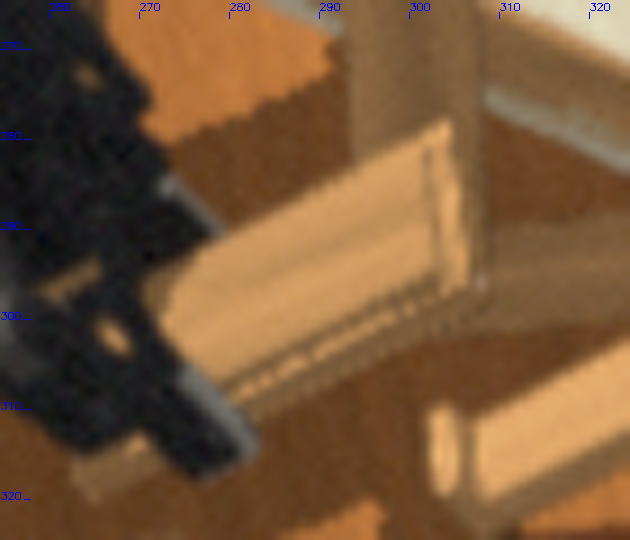

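Run:
```python
from h import *
o=manip.get_obs();p=o['position'];M=R.from_quat(o['ee_rot']).as_matrix();B=np.stack([-M[:,1],-M[:,0],-M[:,2]],1)
for a,b in (((405.8,291),(303.5,278.5)),((430.7,293.5),(306.5,296))):
    P,e=tri(a,b);print(P,e,"u,y,n mm",B.T@(P-p)*1000)
# single-view each, assume c
for c in(.018,.022,.026):
  for nme,uvs in(("top",((405.8,291),(430.7,293.5))),("side",((303.5,278.5),(306.5,296)))):
    for uv in uvs:
        o_,d=ray(nme,uv);q=B.T@(o_-p);e=B.T@d;t=(c-q[2])/e[2];print(c,nme,(q+e*t)*1000)
# low near underside corner side
o_,d=ray('side',(263,319.5));q=B.T@(o_-p);e=B.T@d;t=(-.031-q[1])/e[1];print("low near underside",(q+e*t)*1000)
```

```text
[ 0.515  -0.2721  0.2049] 3.447050208288611 u,y,n mm [76.2443 31.4775 14.2615]
[ 0.5092 -0.3298  0.2047] 1.6963936491476281 u,y,n mm [ 77.1662 -26.5587  14.5071]
0.018 top [80.0729 32.2664 18.    ]
0.018 top [ 79.8895 -25.6762  18.    ]
0.018 side [76.1933 28.0887 18.    ]
0.018 side [ 77.9638 -29.8699  18.    ]
0.022 top [82.1017 32.9701 22.    ]
0.022 top [ 81.919  -24.7609  22.    ]
0.022 side [78.2024 23.5009 22.    ]
0.022 side [ 79.963  -34.1346  22.    ]
0.026 top [84.1305 33.6737 26.    ]
0.026 top [ 83.9484 -23.8455  26.    ]
0.026 side [80.2115 18.9131 26.    ]
0.026 side [ 81.9622 -38.3993  26.    ]
low near underside [-43.0258 -31.      15.2425]
```

```bash
cat >> h.py <<'E'
def bar_tcp(zb,off,mid=.020,s=.018,h=.0075,xb=0.):
    b=T0+np.array([0,0,zb]); b=b+xb*ex
    return b+(.007-h+off)*n-(mid+s)*u
E
python3 - <<'E'
from h import *
for uv in ((275,280),(300,282.5),(330,285.5)):
    p=plane('top',uv,.268);print(p,Rz(-TY).apply(p-T0))
A=bar_tcp(.265,.10);print(A,bar_tcp(.265,.02))
plan([((.455,-.29,A[2]+.01),tilt),(A,tilt)],dec=2)
E
```

```text
[0.5433 0.0264 0.268 ] [0.0005 0.0719 0.268 ]
[ 0.5369 -0.0292  0.268 ] [0.0005 0.016  0.268 ]
[ 0.5293 -0.0958  0.268 ] [ 0.0005 -0.051   0.268 ]
[ 0.4525 -0.0358  0.3322] [ 0.4922 -0.0402  0.2629]
N 8 "dp": [[-0.01, -0.09, -0.16], [-0.01, -0.1, -0.16], [-0.01, -0.09, -0.16], [-0.01, -0.1, -0.17], [0.0, -0.09, -0.16], [-0.18, 0.02, -0.01], [-0.18, 0.02, 0.0], [-0.18, 0.02, -0.01]] 
  "turn": [[0.0, 0.0, 0.0], [0.0, 0.0, 0.0], [0.0, 0.01, 0.0], [0.0, 0.0, 0.0], [0.01, 0.01, -0.01], [0.0, 0.0, 0.0], [0.0, 0.0, 0.0], [0.0, 0.0, 0.0]]
N 4 "dp": [[-0.18, 0.02, 0.0], [-0.18, 0.03, -0.01], [-0.18, 0.02, 0.0], [-0.19, 0.03, -0.01]] 
  "turn": [[0.0, 0.0, 0.0], [0.0, 0.0, 0.0], [0.0, 0.0, 0.0], [0.0, 0.0, 0.0]]
```

move_arm(claw=[0.5,0.5,0.5,0.5,0.5,0.5,0.5], dp=[[-0.01,-0.09,-0.16],[-0.01,-0.1,-0.16],[-0.01,-0.09,-0.16],[-0.01,-0.1,-0.17],[0,-0.09,-0.17],[0,0,0],[0,0,0]], turn=[[0,0,0],[0,0,0],[0,0.01,0],[0,0,0],[0.01,0.01,-0.01],[0,0,0],[0,0,0]])

```text
clock: 13.98
position: [0.4568, -0.2897, 0.3438]
ee_rot: [-0.645, 0.719, -0.194, 0.171]
ft_force: [-0.1, -0.2, -1.1]
grip_width: 0.673
```

Run:
```python
from h import *
st()
A=bar_tcp(.265,.10)
plan([(A,tilt)],dec=2)
```

```text
t 13.98 pos [ 0.4568 -0.2897  0.3438] F [-0.0814 -0.1744 -1.1432] w 0.673 j [-0.2542 -0.3844  0.692   1.9301  0.0853  1.0135 -1.2427]
R cols
 [[-0.1092 -0.8616  0.4957]
 [-0.994   0.0919 -0.0591]
 [ 0.0053 -0.4992 -0.8665]]
N 7 "dp": [[-0.18, 0.02, -0.01], [-0.18, 0.02, 0.0], [-0.18, 0.02, -0.01], [-0.18, 0.03, 0.0], [-0.18, 0.02, -0.01], [-0.18, 0.03, 0.0], [-0.18, 0.02, -0.01]] 
  "turn": [[0.0, 0.0, 0.0], [0.0, 0.0, 0.0], [0.0, 0.0, 0.0], [0.0, 0.0, 0.0], [0.0, 0.0, 0.0], [0.0, 0.0, 0.0], [0.0, 0.0, 0.01]]
```

Run:
```python
from h import *
A=bar_tcp(.265,.0);print("contact",A);A[2]=.345
plan([(A,tilt)],dec=2)
```

```text
contact [ 0.5021 -0.0414  0.2456]
N 7 "dp": [[-0.18, -0.01, 0.0], [-0.18, -0.01, 0.01], [-0.18, -0.01, 0.0], [-0.18, -0.01, 0.01], [-0.18, -0.01, 0.0], [-0.18, -0.02, 0.01], [-0.18, -0.01, 0.0]] 
  "turn": [[0.0, 0.0, 0.0], [0.0, 0.0, 0.0], [0.0, 0.0, 0.0], [0.0, 0.0, 0.0], [0.0, 0.0, 0.0], [0.0, 0.0, 0.0], [0.0, 0.0, 0.01]]
```

move_arm(claw=[0.5,0.5,0.5,0.5,0.5,0.5,0.5,0.5], dp=[[-0.18,-0.01,0.0],[-0.18,-0.01,0.01],[-0.18,-0.01,0.0],[-0.18,-0.01,0.01],[-0.18,-0.01,0.0],[-0.18,-0.02,0.01],[-0.18,-0.01,0.0],[0,0,0]], turn=[[0,0,0],[0,0,0],[0,0,0],[0,0,0],[0,0,0],[0,0,0],[0,0,0.01],[0,0,0]])

```text
clock: 14.65
position: [0.5003, -0.0338, 0.3407]
ee_rot: [-0.646, 0.72, -0.19, 0.17]
ft_force: [-0.1, 0.6, -0.8]
grip_width: 0.668
```

Run:
```python
from h import *
st()
A=bar_tcp(.265,.02)
plan([(A,tilt)],dec=2)
for n_ in("side","top"): cv2.imwrite(f"pics/{n_}13.png",cams.camera(n_)[:,:,::-1])
a=cv2.resize(cv2.imread("pics/side13.png")[120:300,200:370],None,fx=2.3,fy=2.3);b=cv2.resize(cv2.imread("pics/top13.png")[200:380,220:390],None,fx=2.3,fy=2.3)
cv2.imwrite("pics/c13.png",np.hstack([a,b]))
```

```text
t 14.65 pos [ 0.5003 -0.0338  0.3407] F [-0.1124  0.5813 -0.8291] w 0.668 j [-0.2399 -0.3766  0.1092  2.0175  0.1865  1.0015 -1.8683]
R cols
 [[-0.1086 -0.8648  0.4902]
 [-0.9941  0.094  -0.0543]
 [ 0.0009 -0.4932 -0.8699]]
N 2 "dp": [[0.02, 0.11, 0.16], [0.02, 0.11, 0.16]] 
  "turn": [[0.0, 0.0, 0.0], [0.01, 0.0, 0.0]]
```

View pics/c13.png

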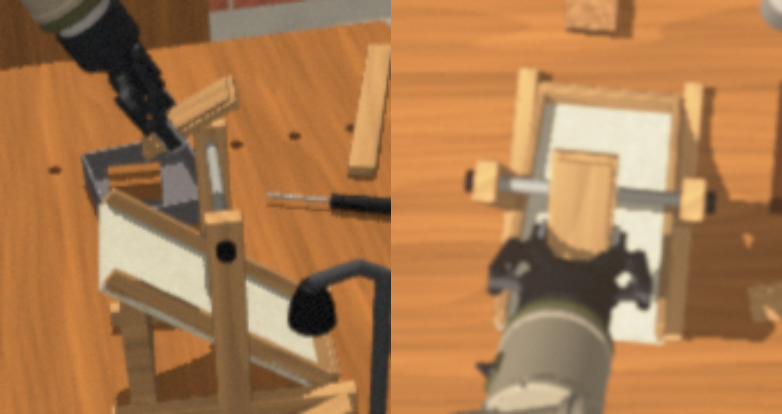

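move_arm(claw=[0.5,0.5,0.5,0.5,0.5], dp=[[0.01,0.08,0.11],[0.01,0.07,0.11],[0.01,0.07,0.1],[0,0,0],[0,0,0]], turn=[[0,0,0],[0,0,0],[0.01,0,0],[0,0,0],[0,0,0]])

```text
clock: 15.17
position: [0.492, -0.0479, 0.2651]
ee_rot: [-0.641, 0.722, -0.195, 0.172]
ft_force: [-0.2, 0.3, 1.2]
grip_width: 0.667
```

Run:
```python
from h import *
st()
go(bar_tcp(.265,0),tilt)
for n_ in("side","top"): cv2.imwrite(f"pics/{n_}14.png",cams.camera(n_)[:,:,::-1])
crop("pics/side14.png","pics/s14.png",250,150,320,240,6)
crop("pics/top14.png","pics/t14.png",255,240,365,330,6)
```

```text
t 15.17 pos [ 0.492  -0.0479  0.2651] F [-0.1656  0.3142  1.2456] w 0.667 j [-0.2255 -0.3746  0.1313  2.1748  0.2083  0.8316 -1.8813]
R cols
 [[-0.119  -0.859   0.498 ]
 [-0.9929  0.1025 -0.0605]
 [ 0.001  -0.5016 -0.8651]]
dist mm 22.95415072376999 dp units [-0.0385  0.0085  0.1078] turn units [-0.0024 -0.0059 -0.0078] rows 0.5504592499705033 0.06321133397661412
```

View pics/s14.png

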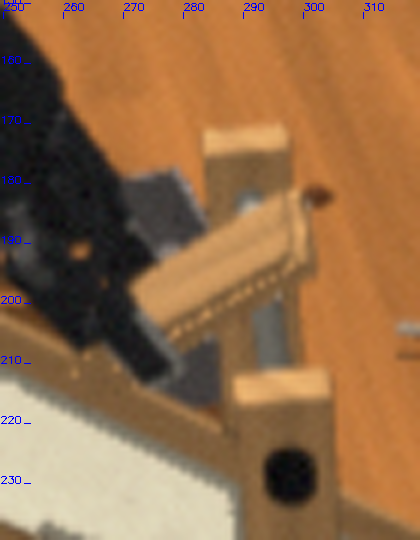

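View pics/t14.png

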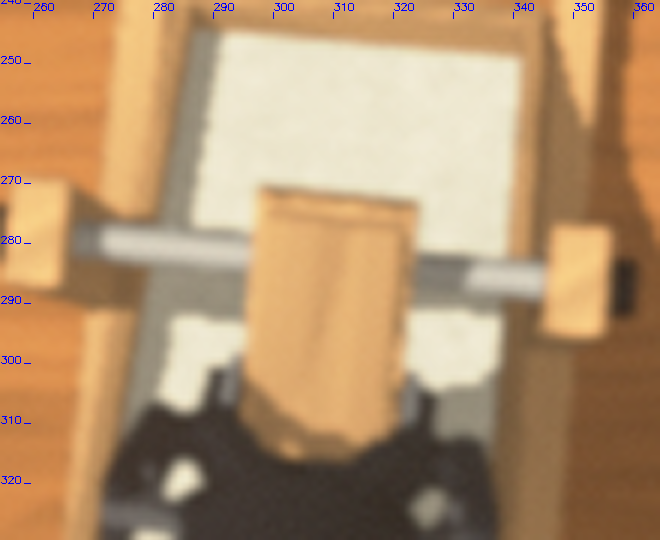

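Run:
```python
from h import *
o=manip.get_obs();p=o['position'];M=R.from_quat(o['ee_rot']).as_matrix();B=np.stack([-M[:,1],-M[:,0],-M[:,2]],1)
for uv in((297,271),(323.5,273.5)):
    for c in (.0175,):
        o_,d=ray('top',uv);q=B.T@(o_-p);e=B.T@d;t=(c-q[2])/e[2];print("high end",(q+e*t)*1000)
for uv in((302,182),(299.5,194)):
    o_,d=ray('side',uv);q=B.T@(o_-p);e=B.T@d;t=(.0175-q[2])/e[2];print("side",(q+e*t)*1000)
for zb in(.260,.266,.272):
    b=plane('top',(309,283.3),zb); print(zb,b,"bar in tool u,y,n", B.T@(b-p)*1000)
```

```text
high end [82.1822 28.7616 17.5   ]
high end [ 82.7851 -27.6953  17.5   ]
side [87.6669  8.9117 17.5   ]
side [ 75.7961 -36.7722  17.5   ]
0.26 [ 0.5352 -0.0489  0.26  ] bar in tool u,y,n [ 31.8381   3.4399 -28.058 ]
0.266 [ 0.5349 -0.0491  0.266 ] bar in tool u,y,n [ 34.6442   3.1809 -22.748 ]
0.272 [ 0.5346 -0.0493  0.272 ] bar in tool u,y,n [ 37.4502   2.9218 -17.4381]
```

move_arm(claw=[0.5,0.5,0.5,0.5], dp=[[-0.04,0.03,0.03],[0,0,0.03],[0,0,0],[0,0,0]], turn=[[0,0,0],[0,0,0],[0,0,0],[0,0,0]])

```text
clock: 15.6
position: [0.495, -0.0396, 0.254]
ee_rot: [-0.641, 0.721, -0.196, 0.174]
ft_force: [-0.2, -1.1, -0.1]
grip_width: 0.668
```

move_arm(claw=[0.5,0.5,0.5], dp=[[0,0,0.015],[0,0,0],[0,0,0]], turn=[[0,0,0],[0,0,0],[0,0,0]])

```text
clock: 15.85
position: [0.4962, -0.0397, 0.251]
ee_rot: [-0.641, 0.722, -0.196, 0.173]
ft_force: [-0.0, 0.2, -1.3]
grip_width: 0.668
```

move_arm(claw=[0.5,0.5,0.5], dp=[[0,0,0.015],[0,0,0],[0,0,0]], turn=[[0,0,0],[0,0,0],[0,0,0]])

```text
clock: 16.1
position: [0.4977, -0.0397, 0.2483]
ee_rot: [-0.641, 0.721, -0.196, 0.174]
ft_force: [-0.9, -0.0, 0.5]
grip_width: 0.668
```

Run:
```python
from h import *
st()
for n_ in("side","top"): cv2.imwrite(f"pics/{n_}15.png",cams.camera(n_)[:,:,::-1])
crop("pics/side15.png","pics/s15.png",250,160,320,240,6)
```

```text
t 16.1 pos [ 0.4977 -0.0397  0.2483] F [-0.8515 -0.018   0.495 ] w 0.668 j [-0.2266 -0.3491  0.1164  2.1959  0.2182  0.7843 -1.9102]
R cols
 [[-0.1179 -0.8569  0.5018]
 [-0.993   0.1012 -0.0605]
 [ 0.001  -0.5055 -0.8628]]
```

View pics/s15.png

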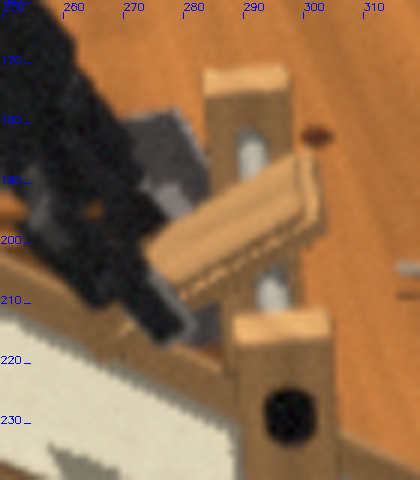

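move_arm(claw=[0.5,0.5,0.5], dp=[[0,0,0.01],[0,0,0],[0,0,0]], turn=[[0,0,0],[0,0,0],[0,0,0]])

```text
clock: 16.45
position: [0.4987, -0.0398, 0.247]
ee_rot: [-0.641, 0.721, -0.196, 0.174]
ft_force: [-6.2, -0.3, 6.3]
grip_width: 0.667
```

move_arm(claw=[0.5,0.5,0.5], dp=[[0,0,0.01],[0,0,0],[0,0,0]], turn=[[0,0,0],[0,0,0],[0,0,0]])

```text
clock: 16.7
position: [0.4999, -0.0399, 0.2455]
ee_rot: [-0.641, 0.721, -0.196, 0.174]
ft_force: [-5.5, 0.2, 6.9]
grip_width: 0.668
```

Run:
```python
from h import *
for n_ in("side","top"): cv2.imwrite(f"pics/{n_}16.png",cams.camera(n_)[:,:,::-1])
crop("pics/side16.png","pics/s16.png",250,160,320,240,6)
crop("pics/top16.png","pics/t16.png",255,240,365,330,6)
```

```text
(no output)
```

View pics/s16.png

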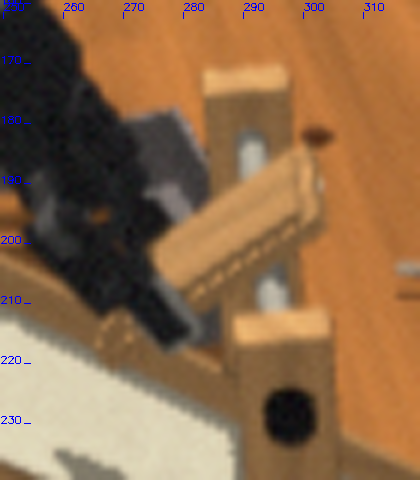

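View pics/t16.png

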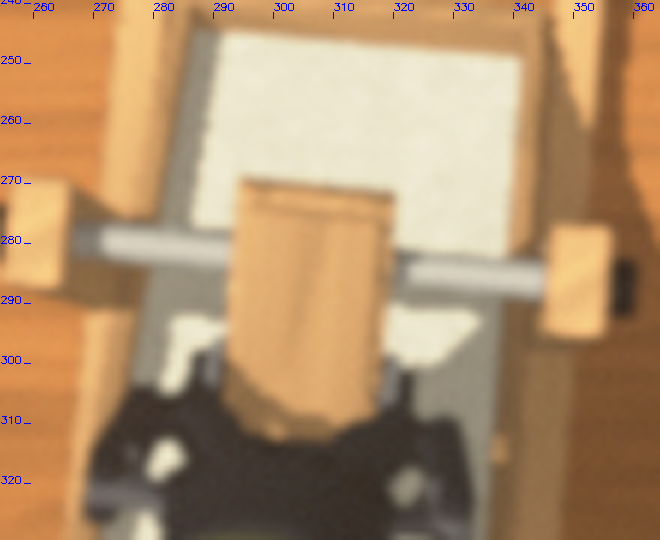

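Run:
```python
from h import *
o=manip.get_obs();p=o['position']
for zb in(.262,.266,.270):
  b=plane('top',(307,282.8),zb)
  for ang in(30,34):
    a=np.radians(ang);uu=yawf([np.cos(a),0,np.sin(a)]);nn=yawf([-np.sin(a),0,np.cos(a)])
    q0=b+.017*nn
    from scipy.optimize import brentq
    f=lambda s:proj('top',q0+s*uu)[1]-271.2
    s=brentq(f,0,.1);print(zb,ang,"high end beyond bar mm",s*1000,"middle to bar",60-s*1000, "side pred",proj('side',q0+s*uu+yawf([0,-.029,0])),proj('side',q0+s*uu+yawf([0,.029,0])))
  bt=b-p;print("bar in tool u,n",bt@u*1000,bt@n*1000)
```

```text
0.262 30 high end beyond bar mm 37.14439662808769 middle to bar 22.85560337191231 side pred [303.2344 198.8791] [301.2889 186.7557]
0.262 34 high end beyond bar mm 39.753208854123535 middle to bar 20.246791145876465 side pred [303.0984 197.9048] [301.1548 185.7978]
bar in tool u,n 40.033744517094256 -4.097384323747437
0.266 30 high end beyond bar mm 37.046227148705356 middle to bar 22.953772851294644 side pred [303.0704 197.6472] [301.1266 185.5424]
0.266 34 high end beyond bar mm 39.65134155486828 middle to bar 20.34865844513172 side pred [302.9342 196.6715] [300.9924 184.5831]
bar in tool u,n 41.87740966772262 -0.5430227412412482
0.27 30 high end beyond bar mm 36.94805766932297 middle to bar 23.05194233067703 side pred [302.9056 196.41  ] [300.9637 184.3241]
0.27 34 high end beyond bar mm 39.549474255613156 middle to bar 20.450525744386844 side pred [302.7693 195.433 ] [300.8293 183.3636]
bar in tool u,n 43.72107481835099 3.0113388412649402
```

move_arm(claw=[0.5,0.5], dp=[[0,0,-0.012],[0,0,0]], turn=[[0,0,0],[0,0,0]])

```text
clock: 16.97
position: [0.4983, -0.0398, 0.247]
ee_rot: [-0.641, 0.721, -0.196, 0.173]
ft_force: [-0.1, -0.6, -0.7]
grip_width: 0.669
```

move_arm(claw=[1,1,1,1,1,1], dp=[[0,0,0],[0,0,0],[0,0,0],[0,0,0],[0,0,0],[0,0,0]], turn=[[0,0,0],[0,0,0],[0,0,0],[0,0,0],[0,0,0],[0,0,0]])

```text
clock: 17.47
position: [0.4984, -0.0398, 0.2468]
ee_rot: [-0.641, 0.721, -0.196, 0.173]
ft_force: [-0.3, 0.1, 0.6]
grip_width: 1.0
```

Run:
```python
from h import *
st()
for n_ in("side","top"): cv2.imwrite(f"pics/{n_}17.png",cams.camera(n_)[:,:,::-1])
a=cv2.resize(cv2.imread("pics/side17.png")[130:310,220:370],None,fx=2.6,fy=2.6);b=cv2.resize(cv2.imread("pics/top17.png")[210:390,230:380],None,fx=2.6,fy=2.6)
cv2.imwrite("pics/c17.png",np.hstack([a,b]))
```

```text
t 17.47 pos [ 0.4984 -0.0398  0.2468] F [-0.2779  0.0512  0.6446] w 1.0 j [-0.2267 -0.3459  0.1171  2.1969  0.2184  0.7803 -1.9104]
R cols
 [[-0.1179 -0.8571  0.5015]
 [-0.993   0.1013 -0.0605]
 [ 0.001  -0.5052 -0.863 ]]
```

View pics/c17.png

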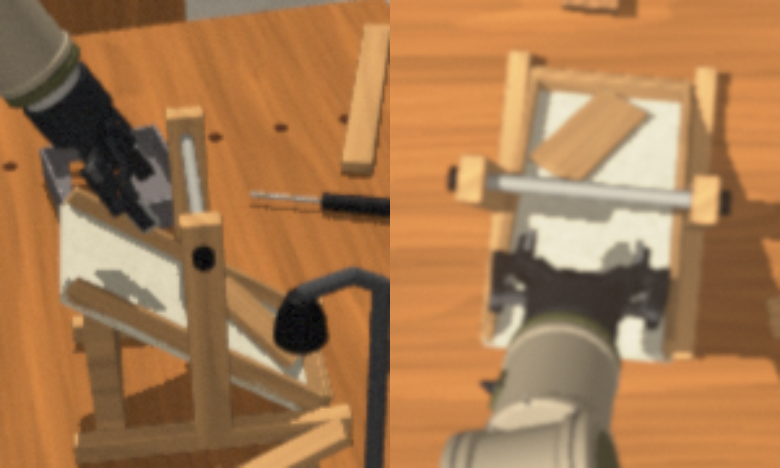

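move_arm(claw=[1,1,1,1,1,1], dp=[[0,0,-0.05],[0,0,-0.1],[0,0,-0.05],[0,0,0],[0,0,0],[0,0,0]], turn=[[0,0,0],[0,0,0],[0,0,0],[0,0,0],[0,0,0],[0,0,0]])

```text
clock: 18.07
position: [0.4783, -0.0374, 0.2806]
ee_rot: [-0.641, 0.722, -0.196, 0.173]
ft_force: [-0.0, -0.1, -0.0]
grip_width: 0.999
```

Run:
```python
from h import *
st()
for n_ in("side","top"): cv2.imwrite(f"pics/{n_}18.png",cams.camera(n_)[:,:,::-1])
a=cv2.resize(cv2.imread("pics/side18.png")[130:310,220:370],None,fx=2.6,fy=2.6);b=cv2.resize(cv2.imread("pics/top18.png")[210:390,230:380],None,fx=2.6,fy=2.6)
cv2.imwrite("pics/c18.png",np.hstack([a,b]))
```

```text
t 18.07 pos [ 0.4783 -0.0374  0.2806] F [-0.0363 -0.0505 -0.0374] w 0.999 j [-0.2242 -0.4203  0.0964  2.1744  0.2116  0.8793 -1.9077]
R cols
 [[-0.118  -0.8573  0.5012]
 [-0.993   0.1013 -0.0605]
 [ 0.0011 -0.5048 -0.8632]]
```

View pics/c18.png

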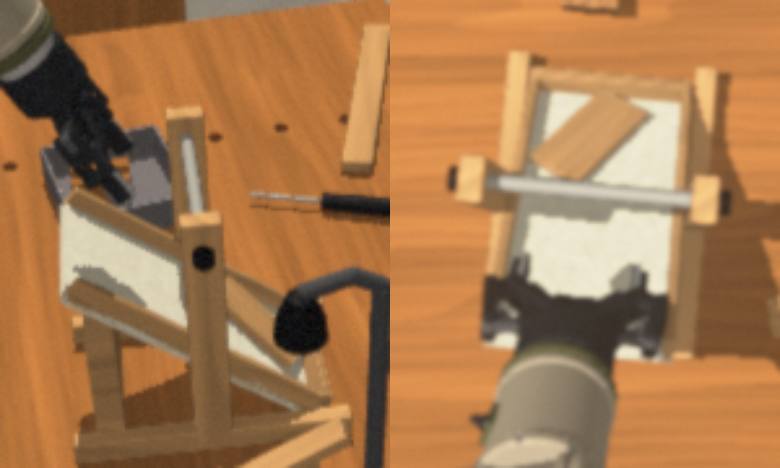

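Run:
```python
from h import *
crop("pics/side18.png","pics/s18.png",285,220,365,300,7)
crop("pics/top18.png","pics/t18.png",265,225,355,305,7)
```

```text
(no output)
```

View pics/s18.png

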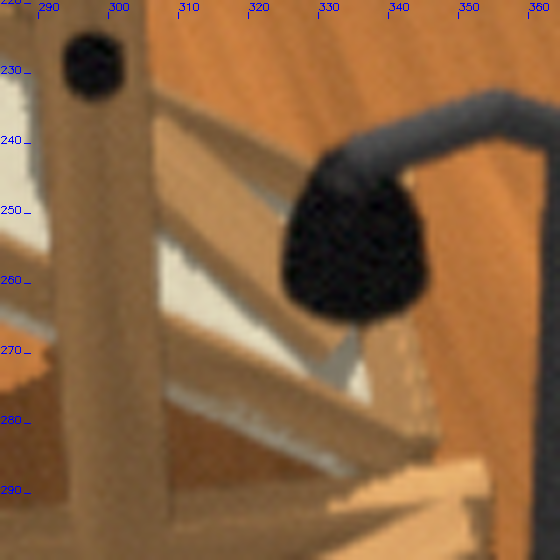

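View pics/t18.png

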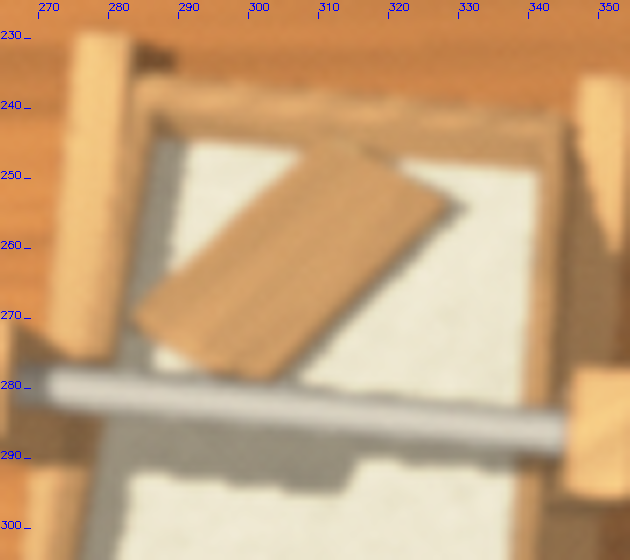

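Run:
```python
from h import *
a=np.radians(38); O=turner([.110,0,.022]); X=yawf([np.cos(a),0,-np.sin(a)],TY);Y=yawf([0,1,0],TY);Z=np.cross(X,Y)
pts=[]
for uv in((312.5,245.5),(329.5,254),(302,278.5),(282.5,269.5)):
    o_,d=ray('top',uv);t=(.014-(o_-O)@Z)/(d@Z);P=o_+t*d-O;pts.append([P@X,P@Y]);print("ramp x,y mm (z=14)",P@X*1000,P@Y*1000)
pts=np.array(pts);print("ctr",pts.mean(0)*1000,"len",np.linalg.norm(pts[0]-pts[3]),np.linalg.norm(pts[1]-pts[2]),"wid",np.linalg.norm(pts[0]-pts[1]),np.linalg.norm(pts[2]-pts[3]))
# stop/rail references: inside stop foot line on face z=0, and rail
for uv in ((291,244.8),(338,249)):
    o_,d=ray('top',uv);t=(0-(o_-O)@Z)/(d@Z);P=o_+t*d-O;print("stop foot",P@X*1000,P@Y*1000)
```

```text
ramp x,y mm (z=14) -7.699129621316261 6.6729771821815085
ramp x,y mm (z=14) -33.04192745234032 -41.06856121071711
ramp x,y mm (z=14) -127.75458851207853 21.336341501301376
ramp x,y mm (z=14) -103.99852352782453 74.18722236473218
ctr [-68.1235  15.282 ] len 0.11760844599487917 0.11342336640883721 wid 0.05405101192415152 0.057944509934735454
stop foot 0.8504451996320596 65.6917949686187
stop foot 2.2787123450323428 -62.358814052575696
```

The panel lies plain side up and flat, with its corner on the stop and another corner on the left rail. I'll back away and check that it has stopped moving and nothing else was disturbed.

move_arm(claw=[1,1,1,1,1,1,1,1], dp=[[0,-0.08,-0.12],[0,-0.08,-0.12],[0,-0.08,-0.12],[0,-0.08,-0.12],[0,0,0],[0,0,0],[0,0,0],[0,0,0]], turn=[[0,0,0],[0,0,0],[0,0,0],[0,0,0],[0,0,0],[0,0,0],[0,0,0],[0,0,0]])

```text
clock: 18.83
position: [0.4846, -0.0381, 0.3948]
ee_rot: [-0.641, 0.722, -0.195, 0.172]
ft_force: [0.2, 0.2, -0.3]
grip_width: 1.0
```

Run:
```python
from h import *
st()
for n_ in("side","top"): cv2.imwrite(f"pics/{n_}19.png",cams.camera(n_)[:,:,::-1])
def df(a,b,r):
    x0,y0,x1,y1=r;return np.abs(cv2.imread(a)[y0:y1,x0:x1].astype(int)-cv2.imread(b)[y0:y1,x0:x1]).mean()
print("panel 18/19",df("pics/top18.png","pics/top19.png",(280,245,335,280)),df("pics/side18.png","pics/side19.png",(305,235,345,280)))
for nm,r in(("sand",(290,165,330,220)),("glue",(375,180,410,218)),("driver",(180,170,230,250))): print(nm,df("pics/top0.png","pics/top19.png",r))
a=cv2.imread("pics/top19.png");b=cv2.imread("pics/side19.png");cv2.imwrite("pics/c19.png",cv2.resize(np.hstack([a[100:400,80:480],b[100:400,180:480]]),None,fx=1.1,fy=1.1))
```

```text
t 18.83 pos [ 0.4846 -0.0381  0.3948] F [ 0.2065  0.238  -0.2918] w 1.0 j [-0.2322 -0.4239  0.095   1.9418  0.1863  1.1143 -1.8628]
R cols
 [[-0.118  -0.8583  0.4995]
 [-0.993   0.1012 -0.0608]
 [ 0.0017 -0.5032 -0.8642]]
panel 18/19 1.0716883116883116 2.4787037037037036
sand 4.955454545454545
glue 5.077192982456141
driver 4.801
```

View pics/c19.png

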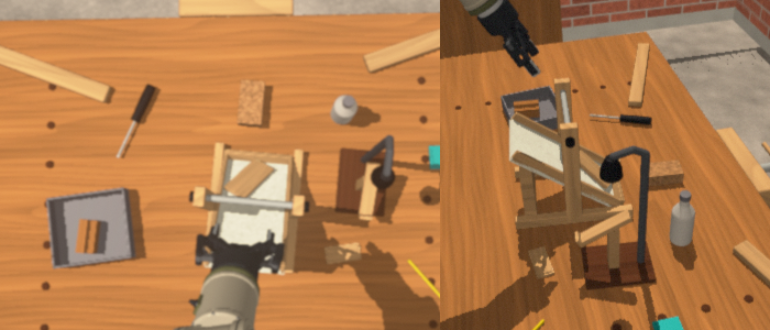

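Run:
```python
from workcell import manip
print(manip.hand_in())
```

```text
the job is handed in; nothing more can be done
None
```

The job is handed in at about 19 s on the clock. The offcut is in the scrap tray, and the panel is raised face down on the ramp against the foot stop, but it came to rest skewed.

- **Offcut:** I lifted it from the foot of the ramp and set it in the tray, where the camera shows it lying flat. The wrist force reached about 41 N for a moment as it was pressed onto the tray floor, with the load going through the held offcut.
- **Panel:** I gripped it below its middle, took it off the rest and brought it down on the crossbar. Contact came with the bar axis about 266 mm up, and the panel's middle was 20–23 mm to the bar's -x side. When I pressed on another 2 mm the force stopped rising, so the panel may have slipped slightly in the grip. I backed off before letting go. It then tipped, turned over and slid down by itself.
- **Last checks:**
    - The plain side is up and the panel lies flat. Pictures 0.8 s apart show no real movement.
    - It is turned about 35° on the ramp. One corner measures within about 8 mm of the stop, and another touches the +y rail. I take it to be resting against the stop, since it would not stay put on the slippery face otherwise. I did not straighten it.
    - The glue bottle, screwdriver and sanding block look unmoved. A picture comparison showed a small difference of about the same size at all three, which I put down to image noise.
    - The two cameras disagreed by 2–8 mm in y, with the side view reading further to -y. I mostly relied on the top view, which matched the gripper's known position.

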